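# Press a fallen accumulator into the sprung test cradle

## Task

The red ball-shaped pressure accumulator has fallen over on the bench: first set it upright on its foot on the bench. Then put it upright, foot down, inside the yellow ring of the sprung test cradle, push it all the way down against the spring, and finish while still holding it pressed down like that; do not let go or back off. Leave the other things on the bench where they are.

Things in the scene. Friction and masses are not known exactly. Their poses are not given: they have to be found in the camera images.
- accumulator: Red ball of 72 mm diameter on a flat 44 mm foot, with a straight octagonal steel neck 38 mm across flats; 0.4 to 0.63 kg. Origin: centre of the foot; z along the neck: ball centre 28.5 mm, bare neck 60 to 120 mm, brass screw to 126 mm, centre of mass 47 mm. Flats face x, y and every 45 deg. Starts lying, neck towards +y within 0.5 rad, its end 11 deg low. On its foot it rights itself from 15 deg.
- stand: Test stand fixed to the bench: blue base plate 150 x 150 x 12 mm, three upright guide rods of 8 mm diameter at radius 54 mm, tops 84 mm above the bench, and a small round gauge at its own +x edge (66 mm from the centre, top 109 mm above the bench). Carries the sprung cradle in its middle. Origin: centre of the plate's underside, on the bench; z up.
- cradle (a joint): How far the sprung cradle is pressed straight down, in m: 0 = up (at rest), 0.018 = down on its stop. The spring yields from about 7 N and takes about 18 N at the stop, the accumulator's weight included, which alone does not press it down. It springs back when let go.
- cradle_seat (a point): Centre of the cradle's flat round seat (black rubber, diameter 58 mm) for the accumulator's foot, 63.5 mm above the bench when up; moves with the cradle. A yellow ring, inner diameter 79 mm, outer 92 mm, open above, surrounds it 21 to 32 mm above the seat and goes round the ball's waist with 3 mm to spare all round. z up.
- screwdriver: Bystander, not to be moved: screwdriver with red handle, 200 mm long.
- wrench: Bystander, not to be moved: steel wrench, 170 mm long.
- grease_tin: Bystander, not to be moved: white round tin with red cap, diameter 64 mm, 75 mm tall, standing.
- parts_bin: Bystander, not to be moved: open blue parts bin 110 x 150 x 50 mm with bolts in it.
- socket: Bystander, not to be moved: steel wrench socket, ring of diameter 30 mm, 36 mm tall, standing.
- bearing: Bystander, not to be moved: dark steel bearing ring, diameter 60 mm, 16 mm thick, lying flat.
- pliers: Bystander, not to be moved: pliers with one red and one black grip, 160 mm long, lying.
Mind the look-alikes: they are no part of the job. Of the things like the accumulator, leave any that is pink; of the rest the smaller one is meant.

How it is judged:
By the outcome, as a careful person would: the job done as asked, in the order asked, and still so for the second after the job is handed in, while the arm keeps its last pose, push and grip.
It also fails if it takes over 70 s, if anything falls off the work surface, if the arm or the gripper's body presses on something with over 40 N, if the wrist force passes 120 N, or if a joint passes its speed limit or range.

## Robot

A 7-joint arm with a two-finger parallel gripper is mounted at the origin on the work surface. World frame = base frame: x ahead of the robot, y to its left, z up, the work surface at z = 0. Lengths are in m, angles in rad, forces in N, time in s.
With the tool pointing down it reaches from about 0.35 to 0.9 m from the base axis. Payload 8.1 kg.
Tool frame: the origin (TCP) lies on the centre line of the jaws, within the pads' length; the fingertips stand 14 mm ahead of it and the grasp point (between the pads) lies 5 mm behind it; z points along the fingers, y is the direction in which the jaws open and shut (so a half turn about z gives the same grasp; the last joint's range is limited). The gripper opens to 92 mm and grips with 3 to 60 N. Pads are 19 mm wide; open, the fingers measure 130 mm over their backs; the gripper's body (75 mm by 190 mm) begins 47 mm behind the grasp point.
Start: joints at [1.154, 0.434, 0.025, 1.573, -0.012, 1.134, -0.075], TCP at [0.193, -0.595, 0.241] pointing down, gripper open.
Joint ranges: [-2.62, 2.62], [-0.44, 2.09], [-1.27, 1.32], [0.08, 2.57], [-1.32, 4.46], [0.12, 2], [-2.74, 2.74]. Speed limits (rad/s): [2.22, 2.22, 3.01, 3.01, 3.14, 3.14, 3.14].

## Interface

Orientations are given as a rotation vector (axis times angle).
In Python, from cell import arm, optics gives the robot as it stands.
- The arm moves only by the shell command python3 -m creep 'ROWS' [FORCE]. ROWS is JSON, a list of rows, each an object with "translation": the shift along the tool's x, y, z in m, a list of three; "rot": the turn, a rotation vector about the tool's x, y, z in degrees, a list of three; "jaw": the finger opening in m, from 0 to 0.0918. In form: [{"translation": [x, y, z], "rot": [wx, wy, wz], "jaw": jaw}, ...]. A call has 1 to 12 rows; each row shifts and turns the commanded pose from where the row before left it, along the tool's axes as they then stand; what a row does not reach is not made up. A row lasts 1/12 s, in which the tool goes at most 41.7 mm and 7.16 degrees, less where a joint would pass 70% of its speed; a pose out of reach is approached as far as the arm can. A call is refused whole if a number of a shift passes 0.0417 or a number of a turn 7.16, either way. A call with a gripper value outside its range is refused whole. The fingers move at their own pace and stop on an object; FORCE is the grip in N (left out, the last holds). Time passes only in rows, so rows that do not move let the fingers close. It gives the time, the measured TCP pose, the force and the opening at its end, in the units of the state.
- arm.observe(): the state, without advancing time (a new reading comes with each control period).
- optics.get_image(name): name is "side" or "top" or "wrist"; returns the picture (400x640x3 uint8, red, green, blue); there is no depth.
- optics.camera_info(name): a dict with "fx", "fy", "cx", "cy" (pixels), "k1" (the pictures are not rectified: a ray, as slopes to the right and down, at radius r is drawn at 1 + k1 r^2 times it, then the intrinsics apply), "R" (3x3) and "t" (3): a world point X has camera coordinates R X + t. Camera axes: x right, y down, z forward; pixel columns grow to the right and rows downward; lengths in m; the calibration is good to about 2 mm. A picture is of the moment at which its call begins: read the wrist's pose just before it. camera_info takes no time and is no camera call; for the wrist camera it gives the pose at the moment of the call.
- arm.sign_off(): hands the job in, once; it reports no verdict.
Trained networks look in the newest picture that a camera, given by its name, has taken for a name from the list of things; names that differ only in an ending like _2 or _b are one class to them, and where a whole thing is asked for, a point or a joint stands for the part that bears it (a point fixed in the world has none). Each returns a list of dicts, best first, with "score" (0 to 1); they miss things now and then, are a little off and sometimes report something else, mostly with a low value. They report only what shows in the picture. A call takes as long as a camera call. They do not tell look-alikes from the thing itself.
- optics.boxes_of(camera, thing): "location" ([column, row] in pixels, amid what is visible of it).
- optics.pinpoint(camera, thing): "location" ([column, row] in pixels: a listed point, or the origin of a listed thing).
The state is a dict: "clock": time; "joints": joint angles; "dq": joint speeds; "joint_efforts": joint torques, N m; "position": TCP position; "ee_rot": TCP orientation; "force": force on the tool from outside, world axes, zero at the start; "ft_torque": the same for the moment, N m; "width": opening from 0.0 (shut) to 1.0 (fully open).
Only numpy, scipy, OpenCV 4.12 (cv2) and the standard library are available. Lean on these libraries where they do the work, as an engineer would, in place of code of your own. Each camera call takes 0.05 s, during which the arm holds its last target.

## Working session

There is one attempt and no reset: what is moved stays moved. The work goes in short steps, Python scripts to look and compute and a shell command to move; the robot and the scene stay as the last step left them, time stands still between calls to the robot, and variables do not carry over. Pictures are saved under pics/ and viewed, and the job is handed in when it is done.

```bash
ls; mkdir -p pics
python3 - <<'E'
from cell import arm, optics
import cv2
print(arm.observe())
for n in ("side","top","wrist"):
    im=optics.get_image(n); cv2.imwrite(f"pics/a_{n}.png",im[:,:,::-1])
    print(n,optics.camera_info(n))
    for t in ("accumulator","stand","cradle_seat"):
        print(t,optics.pinpoint(n,t),optics.boxes_of(n,t) )
E
```

```text
pics
{'clock': 0.0, 'joints': array([ 1.1544045 ,  0.43519136,  0.02497713,  1.57407125, -0.0115987 ,
        1.13398329, -0.07509074]), 'dq': array([ 0.00099443, -0.00078104,  0.00078738,  0.00088712,  0.00117129,
        0.0004243 ,  0.0011148 ]), 'joint_efforts': array([ 1.03710521e-03, -6.67850518e+01,  9.85643081e-01, -3.14460683e+01,
       -6.03769999e-02,  4.26385424e-02,  1.36416920e-04]), 'position': array([ 0.19271811, -0.59405115,  0.23997464]), 'ee_rot': array([-3.10157670e+00, -4.90556463e-01,  5.85350870e-04]), 'force': array([ 0.34468036,  0.05806577, -0.31160504]), 'ft_torque': array([-0.02744255,  0.01480466,  0.00698448]), 'width': 0.9967477801076569}
side {'fx': 388.9101982736134, 'fy': 388.9101982736134, 'cx': 318.68786648511343, 'cy': 197.12578238592997, 'k1': 0.02957771203704718, 'R': array([[ 0.85163458, -0.52413411,  0.00140584],
       [-0.39621843, -0.64554318, -0.65290501],
       [ 0.34311732,  0.55547946, -0.75743849]]), 't': array([-0.4938418 ,  0.23961008,  0.85443537])}
accumulator [{'location': [403.1, 295.4], 'score': 0.94}, {'location': [369.0, 269
[... 1127 characters left out ...]
tion': [289.9, 266.0], 'score': 0.69}] [{'location': [241.6, 200.7], 'score': 0.95}]
cradle_seat [{'location': [239.7, 195.7], 'score': 0.84}] [{'location': [241.7, 195.2], 'score': 0.98}, {'location': [249.7, 129.3], 'score': 0.61}]
wrist {'fx': 287.0087565351699, 'fy': 287.0087565351699, 'cx': 319.65457281005683, 'cy': 194.26156184635136, 'k1': 0.006849500069291689, 'R': array([[ 3.08309067e-01, -9.51286192e-01,  3.17105067e-04],
       [-9.11574867e-01, -2.95343402e-01,  2.86013175e-01],
       [-2.71986729e-01, -8.84695201e-02, -9.58225633e-01]]), 't': array([-0.62393397, -0.03568156,  0.39083795])}
accumulator [] [{'location': [129.0, 31.5], 'score': 0.75}]
stand [] []
cradle_seat [] []
```

View pics/a_side.png

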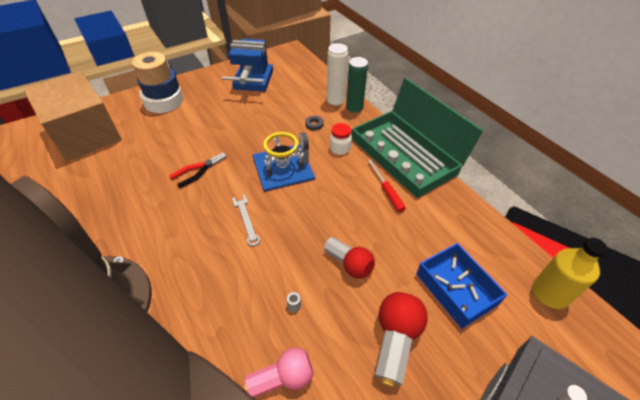

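View pics/a_top.png

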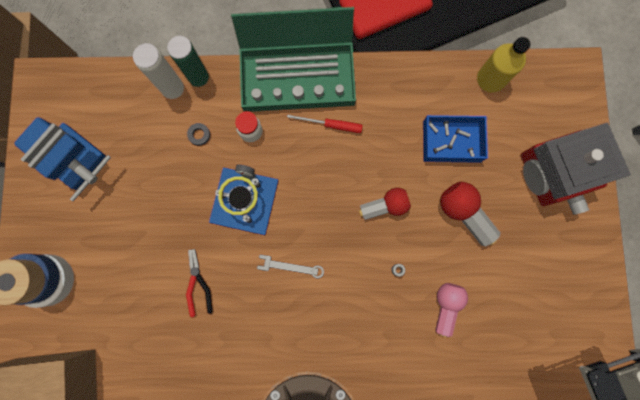

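View pics/a_wrist.png

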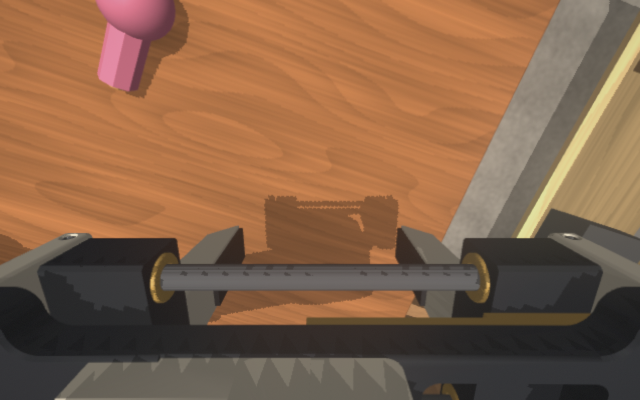

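The wanted one is the small red accumulator, with its ball at about (398,201) in top and (359,263) in side. The larger red and pink ones are look-alikes. The stand is at about (241,200) in top.

```bash
cat > h.py <<'E'
import numpy as np, cv2
from scipy.optimize import least_squares
from scipy.spatial.transform import Rotation as Ro
from cell import arm, optics
def proj(ci,X):
    c=np.atleast_2d(X)@ci['R'].T+ci['t']; s=c[:,:2]/c[:,2:]; s=s*(1+ci['k1']*(s**2).sum(1,keepdims=True))
    return s*[ci['fx'],ci['fy']]+[ci['cx'],ci['cy']]
def ray(ci,p):
    d=(np.array(p,float)-[ci['cx'],ci['cy']])/[ci['fx'],ci['fy']]; s=d.copy()
    for _ in range(20): s=d/(1+ci['k1']*(s@s))
    R=ci['R']; v=R.T@np.r_[s,1]; return -R.T@ci['t'], v/np.linalg.norm(v)
def onz(ci,p,z):
    o,v=ray(ci,p); return o+v*(z-o[2])/v[2]
def tri(obs):
    A=np.zeros((3,3));b=np.zeros(3)
    for ci,p in obs:
        o,v=ray(ci,p);P=np.eye(3)-np.outer(v,v);A+=P;b+=P@o
    X=np.linalg.solve(A,b); return X,[np.round(proj(ci,X)[0]-p,1) for ci,p in obs]
def red(im,seed):
    h=cv2.cvtColor(im,cv2.COLOR_RGB2HSV)
    m=(((h[...,0]<4)|(h[...,0]>174))&(h[...,1]>190)&(h[...,2]>60)).astype(np.uint8)
    n,l,st,c=cv2.connectedComponentsWithStats(m); k=l[seed[1],seed[0]]; return st[k],c[k],(l==k)
E
python3 - <<'E'
from h import *
cs={n:optics.camera_info(n) for n in("side","top")}
T=cv2.imread("pics/a_top.png")[:,:,::-1].copy();S=cv2.imread("pics/a_side.png")[:,:,::-1].copy()
obs=[]
for im,seed,n in((T,(400,202),"top"),(S,(360,264),"side")):
    st,c,m=red(im,seed);print(n,st,c); (x,y),r=cv2.minEnclosingCircle(np.argwhere(m)[:,::-1].astype(np.float32)); print(x,y,r)
    obs.append((cs[n],(c)));
X,e=tri(obs);print("ball",X,e)
for n,p in(("top",(398,201)),("side",(359,263))): print(n,onz(cs[n],p,.036))
print("seat",tri([(cs['side'],(281.6,152.7)),(cs['top'],(239.7,195.7))]), onz(cs['top'],(239.7,195.7),.0635), onz(cs['side'],(281.6,152.7),.0635))
a=cv2.resize(T[150:260,190:290],None,fx=4,fy=4,interpolation=2); b=cv2.resize(T[160:240,340:440],None,fx=4,fy=4,interpolation=2)
cv2.imwrite("pics/b1.png",np.vstack([a,b])[:,:,::-1][:760:1].copy()[:600*2])
a=cv2.resize(S[110:200,240:330],None,fx=4,fy=4,interpolation=2); b=cv2.resize(S[220:310,310:400],None,fx=4,fy=4,interpolation=2)
cv2.imwrite("pics/b2.png",np.hstack([a,b])[:,:,::-1])
cv2.imwrite("pics/b1.png",np.hstack([cv2.resize(T[150:250,195:295],None,fx=4,fy=4,interpolation=2),cv2.resize(T[160:260,340:440],None,fx=4,fy=4,interpolation=2)])[:,:,::-1])
E
```

```text
top [385 188  25  27 344] [396.68604651 201.8255814 ]
397.1595764160156 201.26596069335938 13.31663703918457
side [344 247  30  31 702] [358.67948718 262.33333333]
358.5709533691406 262.20947265625 15.215599060058594
ball [ 0.54490907 -0.22877348  0.03426195] [array([ 0.2, -0.4]), array([-0.5,  0.1])]
top [ 0.54570331 -0.23137198  0.036     ]
side [ 0.54485531 -0.2317028   0.036     ]
seat (array([0.56006   , 0.16507111, 0.05589813]), [array([ 0.4, -0.1]), array([-0.2,  0.4])]) [0.55992486 0.16332373 0.0635    ] [0.5555114  0.15779021 0.0635    ]
```

View pics/b1.png

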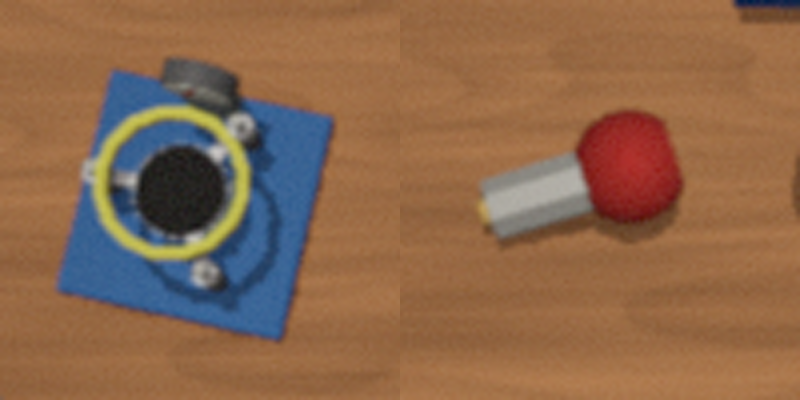

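View pics/b2.png

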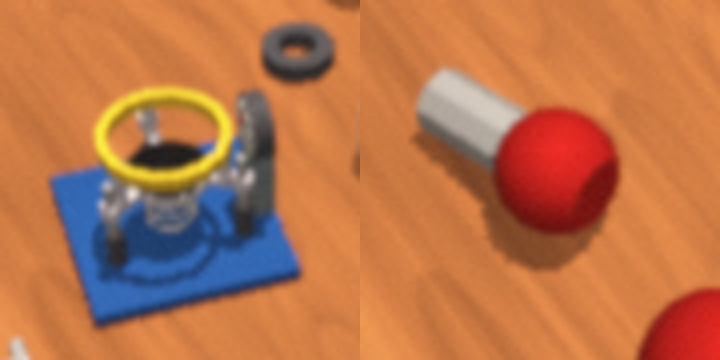

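The pictures show the ring at about (238.3,195.8) in top and (281.3,144.5) in side. The neck end is at about (362.5,212.5) in top.

Run:
```python
from h import *
cs={n:optics.camera_info(n) for n in("side","top")}
T=cv2.imread("pics/a_top.png")[:,:,::-1].copy();S=cv2.imread("pics/a_side.png")[:,:,::-1].copy()
# ring fit by yellow
t=np.linspace(0,2*np.pi,60)
pts={}
for n,im,(x0,y0,x1,y1) in(("top",T,(210,165,265,230)),("side",S,(255,125,310,165))):
    h=cv2.cvtColor(im,cv2.COLOR_RGB2HSV); m=(h[...,0]>22)&(h[...,0]<35)&(h[...,1]>130)&(h[...,2]>110)
    mm=np.zeros_like(m);mm[y0:y1,x0:x1]=m[y0:y1,x0:x1]
    p=np.argwhere(mm)[:,::-1].astype(np.float32); (c,a,_)=cv2.fitEllipse(p); print(n,len(p),c,a); pts[n]=p
def cir(X): return np.c_[X[0]+.0428*np.cos(t),X[1]+.0428*np.sin(t),X[2]+0*t]
def res(X,names=("top","side")):
    r=[]
    for n in names:
        q=proj(cs[n],cir(X)); d=np.linalg.norm(pts[n][:,None]-q[None],axis=2).min(1); r.append(d)
    return np.concatenate(r)
for nm in(("top","side"),):
    s=least_squares(res,[.56,.16,.09],args=(nm,),diff_step=1e-4); print("ring",nm,s.x,s.cost)
for n in("top","side"):
    s=least_squares(lambda v:res([v[0],v[1],.0905],(n,)),[.56,.16],diff_step=1e-4); print(n,s.x)
# plate corners top (z=.012): 
for p in((111,70),(333,117),(282,340),(58,290)):
    print(onz(cs['top'],(p[0]/4+195,p[1]/4+150),.012))
b=np.array([.5453,-.2305,.036])
e=onz(cs['top'],(362.5,212.5),.0185); print("end",e,e-b,np.linalg.norm((e-b)),np.degrees(np.arctan2(*(e-b)[1::-1])))
print(tri([(cs['top'],(362.5,212.5)),(cs['side'],((440-360)/4+310,97/4+220))]))
print(Ro.from_rotvec(arm.observe()['ee_rot']).as_matrix())
```

```text
top 224 (237.7076873779297, 195.45095825195312) (34.94650650024414, 36.076332092285156)
side 238 (280.4307556152344, 143.4554901123047) (21.180530548095703, 31.813343048095703)
ring ('top', 'side') [0.55618275 0.16230657 0.0947924 ] 197.6009253677291
top [0.55650623 0.16323908]
side [0.55871737 0.1665453 ]
[0.64362164 0.21817343 0.012     ]
[0.61034874 0.07269931 0.012     ]
[0.46567464 0.10517343 0.012     ]
[0.49948862 0.24957369 0.012     ]
end [ 0.51976747 -0.14319348  0.0185    ] [-0.02553253  0.08730652 -0.0175    ] 0.09263146259573189 106.30139832520335
(array([ 0.52142241, -0.14390057,  0.0179328 ]), [array([ 0.2, -0.6]), array([-0.7,  0.2])])
[[ 9.51212324e-01  3.08537056e-01  1.46911413e-05]
 [ 3.08537057e-01 -9.51212321e-01 -6.67513240e-05]
 [-6.62086234e-06  6.80274435e-05 -9.99999998e-01]]
```

Run:
```python
from h import *
s=arm.observe();ci=optics.camera_info("wrist");R=Ro.from_rotvec(s['ee_rot']).as_matrix()
print(R.T@(-ci['R'].T@ci['t']-s['position']), R.T@ci['R'].T)
```

```text
[ 0.07740571 -0.00118542 -0.14414862] [[-2.39547143e-04 -9.58226813e-01 -2.86009296e-01]
 [ 9.99999946e-01 -2.93915308e-04  1.47164445e-04]
 [-2.25079428e-04 -2.86009245e-01  9.58226832e-01]]
```

```bash
cat >> h.py <<'E'
from scipy.linalg import logm,expm
def pose():
    s=arm.observe();M=np.eye(4);M[:3,:3]=Ro.from_rotvec(s['ee_rot']).as_matrix();M[:3,3]=s['position'];return M
def mk(p,x,z):
    z=np.array(z,float);z/=np.linalg.norm(z);x=np.array(x,float);x-=z*(x@z);x/=np.linalg.norm(x)
    M=np.eye(4);M[:3,:3]=np.c_[x,np.cross(z,x),z];M[:3,3]=p;return M
def plan(B,N,A=None):
    A=pose() if A is None else A
    D=np.real(expm(logm(np.linalg.inv(A)@B)/N)); r=Ro.from_matrix(D[:3,:3]).as_rotvec(degrees=True)
    print("N",N,"t",np.round(D[:3,3],4),"rot",np.round(r,2))
    M=A.copy();P=[]
    for _ in range(N): M=M@D;P.append(M[:3,3].copy())
    print(" path z",np.round([p[2] for p in P],3))
    return B
E
python3 - <<'E'
from h import *
az=np.radians(106.3);u=np.array([np.cos(az),np.sin(az),0])
g=np.array([.5453,-.2305,.0])+.0604*u
B=plan(mk([g[0],g[1],.2],u,[0,0,-1]),15)
E
```

```text
N 15 t [0.0394 0.0053 0.0027] rot [ 0.    0.   -5.89]
 path z [0.238 0.235 0.233 0.23  0.227 0.224 0.222 0.219 0.216 0.214 0.211 0.208
 0.205 0.203 0.2  ]
```

```bash
python3 -m creep '[{"translation":[0.0394,0.0053,0.0027],"rot":[0,0,-5.89],"jaw":0.09},{"translation":[0.0394,0.0053,0.0027],"rot":[0,0,-5.89],"jaw":0.09},{"translation":[0.0394,0.0053,0.0027],"rot":[0,0,-5.89],"jaw":0.09},{"translation":[0.0394,0.0053,0.0027],"rot":[0,0,-5.89],"jaw":0.09},{"translation":[0.0394,0.0053,0.0027],"rot":[0,0,-5.89],"jaw":0.09},{"translation":[0.0394,0.0053,0.0027],"rot":[0,0,-5.89],"jaw":0.09},{"translation":[0.0394,0.0053,0.0027],"rot":[0,0,-5.89],"jaw":0.09},{"translation":[0.0394,0.0053,0.0027],"rot":[0,0,-5.89],"jaw":0.09}]' && python3 -m creep '[{"translation":[0.0394,0.0053,0.0027],"rot":[0,0,-5.89],"jaw":0.09},{"translation":[0.0394,0.0053,0.0027],"rot":[0,0,-5.89],"jaw":0.09},{"translation":[0.0394,0.0053,0.0027],"rot":[0,0,-5.89],"jaw":0.09},{"translation":[0.0394,0.0053,0.0027],"rot":[0,0,-5.89],"jaw":0.09},{"translation":[0.0394,0.0053,0.0027],"rot":[0,0,-5.89],"jaw":0.09},{"translation":[0.0394,0.0053,0.0027],"rot":[0,0,-5.89],"jaw":0.09},{"translation":[0.0394,0.0053,0.0027],"rot":[0,0,-5.89],"jaw":0.09},{"translation":[0,0,0],"rot":[0,0,0],"jaw":0.09},{"translation":[0,0,0],"rot":[0,0,0],"jaw":0.09}]'
python3 - <<'E'
from h import *
print(np.round(pose(),4),arm.observe()['joints'])
ci=optics.camera_info("wrist");im=optics.get_image("wrist");cv2.imwrite("pics/c.png",im[:,:,::-1])
np.save("ci_c.npy",ci,allow_pickle=True)
E
```

```text
clock: 1.72
position: [0.4599, -0.4344, 0.2189]
ee_rot: [2.643, 1.697, 0.0]
force: [0.9, 0.2, -0.6]
width: 0.98
clock: 2.47
position: [0.5285, -0.1694, 0.2005]
ee_rot: [-1.877, -2.519, -0.001]
force: [0.6, -1.3, 0.3]
width: 0.977
[[-2.859e-01  9.583e-01  2.000e-04  5.285e-01]
 [ 9.583e-01  2.859e-01  6.000e-04 -1.694e-01]
 [ 5.000e-04  4.000e-04 -1.000e+00  2.005e-01]
 [ 0.000e+00  0.000e+00  0.000e+00  1.000e+00]] [ 0.55959253  0.4046063  -0.46564769  1.76883806  0.20863377  1.01700821
  0.30593684]
```

View pics/c.png

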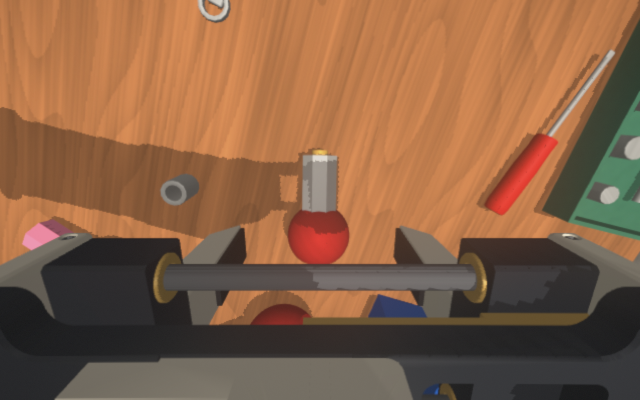

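The wrist view shows the neck centred in the picture, its end at about (320,155) and the ball at about (319,236).

Run:
```python
from h import *
ci=np.load("ci_c.npy",allow_pickle=True).item()
im=cv2.imread("pics/c.png")[:,:,::-1].copy()
st,c,m=red(im,(319,240));print(st,c)
print(onz(ci,(319,235.5),.036), onz(ci,(319.5,156),.0185))
b=onz(ci,(319,235.5),.036);e=onz(ci,(319.5,156),.0185);d=e-b;print(np.linalg.norm(d),np.degrees(np.arctan2(d[1],d[0])))
b=(b+[.5453,-.2305,.036])/2
az=np.radians(106.3);u=np.array([np.cos(az),np.sin(az),0])
g=b+.0615*np.array([*(u[:2]*.9816),-.1908]);print("g",g)
a=np.radians(45);z=-np.sin(a)*u-np.cos(a)*np.array([0,0,1])
A=pose()
pre=mk(g-.09*z-.0*z,u,z); plan(pre,7)
fin=mk(g+.004*z,u,z); plan(fin,4,pre)
```

```text
[302 230  35  33 578] [318.42733564 244.98961938]
[ 0.54599809 -0.2309039   0.036     ] [ 0.52064659 -0.14378905  0.0185    ]
0.09240100277293786 106.2256519084354
g [ 0.52870564 -0.17276004  0.0242658 ]
N 7 t [0.0141 0.     0.0125] rot [ 0.   -6.42  0.01]
 path z [0.188 0.174 0.159 0.142 0.125 0.106 0.088]
N 4 t [0.     0.     0.0235] rot [ 0. -0.  0.]
 path z [0.071 0.055 0.038 0.021]
```

```bash
python3 -m creep '[{"translation":[0.0141,0,0.0125],"rot":[0,-6.42,0],"jaw":0.09},{"translation":[0.0141,0,0.0125],"rot":[0,-6.42,0],"jaw":0.09},{"translation":[0.0141,0,0.0125],"rot":[0,-6.42,0],"jaw":0.09},{"translation":[0.0141,0,0.0125],"rot":[0,-6.42,0],"jaw":0.09},{"translation":[0.0141,0,0.0125],"rot":[0,-6.42,0],"jaw":0.09},{"translation":[0.0141,0,0.0125],"rot":[0,-6.42,0],"jaw":0.09},{"translation":[0.0141,0,0.0125],"rot":[0,-6.42,0],"jaw":0.09},{"translation":[0,0,0],"rot":[0,0,0],"jaw":0.09},{"translation":[0,0,0],"rot":[0,0,0],"jaw":0.09}]'
python3 - <<'E'
from h import *
az=np.radians(106.3);u=np.array([np.cos(az),np.sin(az),0]);g=np.array([.5287,-.1728,.0243])
a=np.radians(45);z=-np.sin(a)*u-np.cos(a)*np.array([0,0,1])
print(np.round(pose(),4),arm.observe()['joints'])
plan(mk(g,u,z),4)
E
```

```text
clock: 3.27
position: [0.5087, -0.1163, 0.1013]
ee_rot: [1.531, 2.044, -0.559]
force: [-0.2, -0.5, 0.8]
width: 0.982
[[-0.225   0.9611  0.16    0.5087]
 [ 0.7457  0.2756 -0.6066 -0.1163]
 [-0.6271 -0.0172 -0.7788  0.1013]
 [ 0.      0.      0.      1.    ]] [-0.17257857  0.51110519 -0.20873552  2.16275787  1.07255475  0.92225793
 -0.94609105]
N 4 t [0.0014 0.0011 0.0243] rot [-0.23 -1.54  0.11]
 path z [0.081 0.062 0.043 0.024]
```

```bash
python3 -m creep '[{"translation":[0.0014,0.0011,0.0243],"rot":[-0.23,-1.54,0.11],"jaw":0.09},{"translation":[0.0014,0.0011,0.0243],"rot":[-0.23,-1.54,0.11],"jaw":0.09},{"translation":[0.0014,0.0011,0.0243],"rot":[-0.23,-1.54,0.11],"jaw":0.09},{"translation":[0,0,0],"rot":[0,0,0],"jaw":0.09},{"translation":[0,0,0],"rot":[0,0,0],"jaw":0.09}]'
python3 - <<'E'
from h import *
az=np.radians(106.3);u=np.array([np.cos(az),np.sin(az),0]);g=np.array([.5287,-.1728,.0243])
a=np.radians(45);z=-np.sin(a)*u-np.cos(a)*np.array([0,0,1])
print(np.round(pose(),4),arm.observe()['joints'])
plan(mk(g,u,z),2)
im=optics.get_image("wrist");cv2.imwrite("pics/d.png",im[:,:,::-1])
im=optics.get_image("side");cv2.imwrite("pics/d2.png",im[:,:,::-1])
E
```

```text
clock: 3.68
position: [0.5231, -0.1615, 0.045]
ee_rot: [1.491, 1.972, -0.597]
force: [0.1, -0.2, 1.3]
width: 0.979
[[-0.1987  0.9623  0.1857  0.5231]
 [ 0.6978  0.2719 -0.6627 -0.1615]
 [-0.6882 -0.0021 -0.7255  0.045 ]
 [ 0.      0.      0.      1.    ]] [-0.18218104  0.65878157 -0.12594483  2.19412101  1.30859912  0.87603936
 -1.183851  ]
N 2 t [0.0027 0.0012 0.0118] rot [-0.22 -0.76 -0.14]
 path z [0.035 0.024]
```

View pics/d.png

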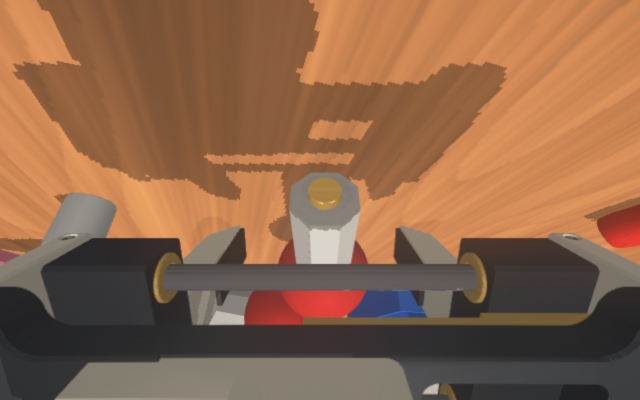

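View pics/d2.png

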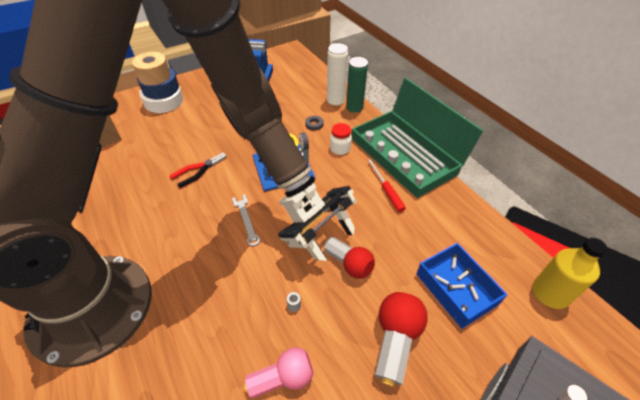

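The neck is between the jaws and the stand is clear. I'll close in and grip.

```bash
python3 -m creep '[{"translation":[0.0027,0.0012,0.0118],"rot":[-0.2,-0.8,-0.1],"jaw":0.09},{"translation":[0.0027,0.0012,0.0118],"rot":[-0.2,-0.8,-0.1],"jaw":0.09},{"translation":[0,0,0],"rot":[0,0,0],"jaw":0.03},{"translation":[0,0,0],"rot":[0,0,0],"jaw":0.03},{"translation":[0,0,0],"rot":[0,0,0],"jaw":0.03},{"translation":[0,0,0],"rot":[0,0,0],"jaw":0.03},{"translation":[0,0,0],"rot":[0,0,0],"jaw":0.03},{"translation":[0,0,0],"rot":[0,0,0],"jaw":0.03}]' 40
python3 - <<'E'
from h import *
s=arm.observe();print(np.round(pose(),4),s['width']*.0918,s['force'],s['joints'])
E
```

```text
clock: 4.45
position: [0.5297, -0.1699, 0.0243]
ee_rot: [1.463, 1.955, -0.603]
force: [0.0, 0.7, 0.5]
width: 0.595
[[-0.1981  0.9589  0.203   0.5297]
 [ 0.6777  0.2836 -0.6784 -0.1699]
 [-0.7081  0.0032 -0.7061  0.0243]
 [ 0.      0.      0.      1.    ]] 0.05465764364214233 [0.03095013 0.67997635 0.50608897] [-0.19182115  0.71665262 -0.10495974  2.19800268  1.39297042  0.87417071
 -1.27226971]
```

```bash
python3 -m creep '[{"translation":[0,0,0],"rot":[0,0,0],"jaw":0.03},{"translation":[0,0,0],"rot":[0,0,0],"jaw":0.03},{"translation":[0,0,0],"rot":[0,0,0],"jaw":0.03},{"translation":[0,0,0],"rot":[0,0,0],"jaw":0.03},{"translation":[0,0,0],"rot":[0,0,0],"jaw":0.03}]' 40
python3 - <<'E'
from h import *
s=arm.observe();A=pose();print(A[:3,3],s['width']*.0918,s['force'])
az=np.radians(106.3);u=np.array([np.cos(az),np.sin(az),0]);a=np.radians(11)
axis=np.cos(a)*u-np.sin(a)*np.array([0,0,1])
la=A[:3,:3].T@axis; print("axis in tool",la)
fo=np.array([.5457,-.2307,.036])-.0285*axis; f=A[:3,:3].T@(fo-A[:3,3]);print("foot in tool",f)
np.save("grasp.npy",np.r_[la,f])
print(optics.boxes_of("wrist","accumulator")[:1])
E
```

```text
clock: 4.87
position: [0.5295, -0.1702, 0.0239]
ee_rot: [1.462, 1.956, -0.605]
force: [-0.7, 0.6, 1.5]
width: 0.412
[ 0.52950145 -0.170154    0.02388256] 0.03778509153509955 [-0.73661781  0.5723384   1.47921487]
axis in tool [ 0.82800211  0.00266858 -0.56071863]
foot in tool [-0.07640575 -0.00169231  0.05181035]
[{'location': [320.6, 235.2], 'score': 0.86}]
```

```bash
cat >> h.py <<'E'
def tgt(foot,tz_h=None):
    """tool pose putting object upright with foot at given point, keeping tool heading u azimuth"""
    q=np.load("grasp.npy");la,f=q[:3]/np.linalg.norm(q[:3]),q[3:]
    A=pose();R=A[:3,:3];ax=R@la
    v=np.cross(ax,[0,0,1]);ang=np.arctan2(np.linalg.norm(v),ax[2]);
    R2=Ro.from_rotvec(v/np.linalg.norm(v)*ang).as_matrix()@R
    M=np.eye(4);M[:3,:3]=R2;M[:3,3]=np.array(foot)-R2@f;return M
E
python3 - <<'E'
from h import *
A=pose(); L=A.copy();L[2,3]+=.08; plan(L,3)
B=tgt([.52,-.13,.03]);print(np.round(B,3)); plan(B,16,L)
E
```

```text
N 3 t [-0.0189  0.0001 -0.0188] rot [-0.  0. -0.]
 path z [0.051 0.077 0.104]
[[-0.158  0.961 -0.229  0.521]
 [ 0.538  0.278  0.796 -0.13 ]
 [ 0.828  0.003 -0.561  0.122]
 [ 0.     0.     0.     1.   ]]
N 16 t [ 0.003   0.0002 -0.0012] rot [-0.    6.31  0.02]
 path z [0.103 0.102 0.101 0.101 0.101 0.101 0.102 0.103 0.105 0.107 0.109 0.111
 0.114 0.116 0.119 0.122]
```

```bash
python3 -m creep '[{"translation":[-0.0189,0,-0.0188],"rot":[0,0,0],"jaw":0.03},{"translation":[-0.0189,0,-0.0188],"rot":[0,0,0],"jaw":0.03},{"translation":[-0.0189,0,-0.0188],"rot":[0,0,0],"jaw":0.03},{"translation":[0.003,0,-0.0012],"rot":[0,6.3,0],"jaw":0.03},{"translation":[0.003,0,-0.0012],"rot":[0,6.3,0],"jaw":0.03},{"translation":[0.003,0,-0.0012],"rot":[0,6.3,0],"jaw":0.03},{"translation":[0.003,0,-0.0012],"rot":[0,6.3,0],"jaw":0.03},{"translation":[0.003,0,-0.0012],"rot":[0,6.3,0],"jaw":0.03},{"translation":[0.003,0,-0.0012],"rot":[0,6.3,0],"jaw":0.03}]'
python3 - <<'E'
from h import *
s=arm.observe();print(np.round(pose(),3),s['joints'],s['width']*.0918,s['force'])
B=tgt([.52,-.13,.03]); plan(B,11)
E
```

```text
clock: 5.67
position: [0.5236, -0.1515, 0.1014]
ee_rot: [1.814, 2.431, -0.115]
force: [-1.5, -0.1, -7.5]
width: 0.411
[[-0.282  0.959  0.04   0.524]
 [ 0.951  0.285 -0.124 -0.152]
 [-0.13   0.003 -0.992  0.101]
 [ 0.     0.     0.     1.   ]] [ 0.41152588  0.47470105 -0.40842588  1.95984125  0.45690337  0.74719776
 -0.00224053] 0.03769657023570106 [-1.52180606 -0.07937234 -7.54596459]
N 11 t [ 0.0027  0.0004 -0.0011] rot [-0.01  5.76  0.02]
 path z [0.102 0.103 0.104 0.106 0.108 0.11  0.112 0.114 0.117 0.12  0.122]
```

```bash
python3 -m creep '[{"translation":[0.0027,0,-0.0011],"rot":[0,5.76,0],"jaw":0.03},{"translation":[0.0027,0,-0.0011],"rot":[0,5.76,0],"jaw":0.03},{"translation":[0.0027,0,-0.0011],"rot":[0,5.76,0],"jaw":0.03},{"translation":[0.0027,0,-0.0011],"rot":[0,5.76,0],"jaw":0.03},{"translation":[0.0027,0,-0.0011],"rot":[0,5.76,0],"jaw":0.03},{"translation":[0.0027,0,-0.0011],"rot":[0,5.76,0],"jaw":0.03},{"translation":[0.0027,0,-0.0011],"rot":[0,5.76,0],"jaw":0.03},{"translation":[0.0027,0,-0.0011],"rot":[0,5.76,0],"jaw":0.03},{"translation":[0,0,0],"rot":[0,0,0],"jaw":0.03}]'
python3 - <<'E'
from h import *
s=arm.observe();print(np.round(pose(),3),s['joints'],s['width']*.0918,s['force'])
B=tgt([.52,-.13,.03]); plan(B,4)
E
```

```text
clock: 6.42
position: [0.5169, -0.1387, 0.1098]
ee_rot: [-1.534, -2.036, -0.533]
force: [-0.7, -2.6, -8.2]
width: 0.41
[[-0.214  0.961 -0.176  0.517]
 [ 0.751  0.277  0.599 -0.139]
 [ 0.624 -0.004 -0.781  0.11 ]
 [ 0.     0.     0.     1.   ]] [ 0.87422576  0.83708552 -0.67783307  1.57788587 -0.07491791  1.24882848
  0.59704414] 0.037654440639441254 [-0.74454686 -2.59157343 -8.15708928]
N 4 t [ 0.0035  0.0017 -0.0009] rot [-0.06  4.31 -0.07]
 path z [0.113 0.116 0.119 0.122]
```

```bash
python3 -m creep '[{"translation":[0.0035,0.0017,-0.0009],"rot":[0,4.31,0],"jaw":0.03},{"translation":[0.0035,0.0017,-0.0009],"rot":[0,4.31,0],"jaw":0.03},{"translation":[0.0035,0.0017,-0.0009],"rot":[0,4.31,0],"jaw":0.03},{"translation":[0.0035,0.0017,-0.0009],"rot":[0,4.31,0],"jaw":0.03},{"translation":[0,0,0],"rot":[0,0,0],"jaw":0.03},{"translation":[0,0,0],"rot":[0,0,0],"jaw":0.03}]'
python3 - <<'E'
from h import *
s=arm.observe();print(np.round(pose(),3),s['joints'],s['width']*.0918,s['force'])
B=tgt([.52,-.13,.03]); plan(B,1)
for n in("side","top","wrist"):
    im=optics.get_image(n);cv2.imwrite(f"pics/e_{n}.png",im[:,:,::-1])
E
```

```text
clock: 6.92
position: [0.5225, -0.1257, 0.1247]
ee_rot: [-1.36, -1.818, -0.712]
force: [-0.2, -0.0, -6.3]
width: 0.408
[[-0.161  0.959 -0.233  0.523]
 [ 0.546  0.283  0.789 -0.126]
 [ 0.822 -0.001 -0.569  0.125]
 [ 0.     0.     0.     1.   ]] [ 0.91220805  0.99470656 -0.71783256  1.44602671 -0.18812272  1.44977771
  0.64353823] 0.037473999612566346 [-1.64919386e-01 -2.50472838e-03 -6.30710128e+00]
N 1 t [-0.0039 -0.0022 -0.0015] rot [-0.1   0.56 -0.15]
 path z [0.122]
```

View pics/e_side.png

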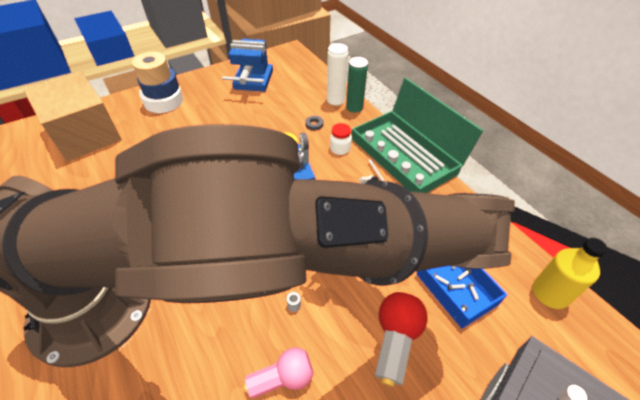

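View pics/e_wrist.png

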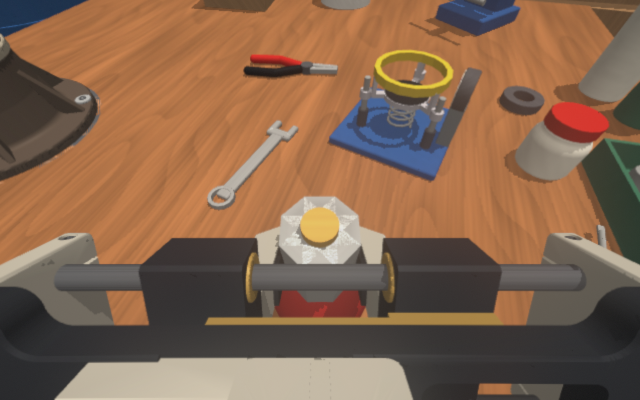

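View pics/e_top.png

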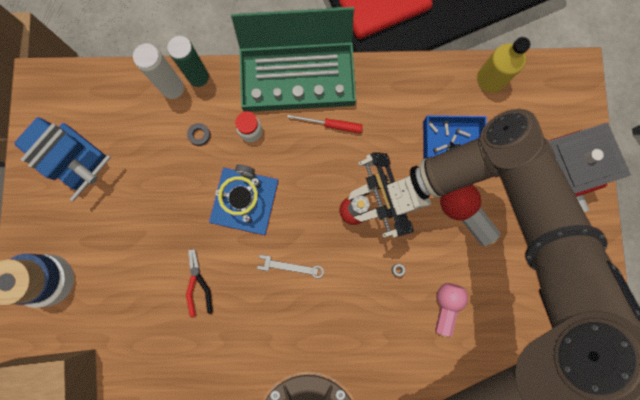

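Run:
```python
from h import *
q=np.load("grasp.npy");la,f=q[:3]/np.linalg.norm(q[:3]),q[3:];A=pose()
for n,h in(("wrist",.126),("wrist",.0285),("top",.126),("top",.0285)):
    print(n,h,proj(optics.camera_info(n),A[:3,:3]@(f+la*h)+A[:3,3]))
print("foot",A[:3,:3]@f+A[:3,3],"ax",A[:3,:3]@la)
cv2.imwrite("pics/e_crop.png",cv2.resize(cv2.imread("pics/e_top.png")[150:270,310:450],None,fx=4,fy=4,interpolation=2))
```

```text
wrist 0.126 [[316.3352655  221.11740891]]
wrist 0.0285 [[317.30676837 296.42652326]]
top 0.126 [[360.16079157 204.14817523]]
top 0.0285 [[357.08790137 209.59051125]]
foot [ 0.52180979 -0.12617141  0.03454988] ax [-0.00229338  0.01001661  0.9999472 ]
```

View pics/e_crop.png

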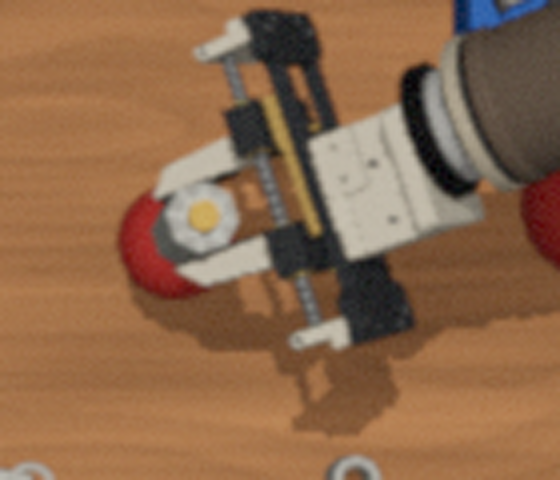

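Run:
```python
from h import *
q=np.load("grasp.npy");la,f=q[:3]/np.linalg.norm(q[:3]),q[3:]
# rotate object about grip point (0,0,-.005) about tool y so neck leans to -u by 5 deg now
R=Ro.from_rotvec([0,np.radians(5),0]).as_matrix();g=np.array([0,0,-.005])
la2=R@la;f2=R@(f-g)+g;A=pose();print(A[:3,:3]@la2, A[:3,:3]@f2+A[:3,3], proj(optics.camera_info("top"),A[:3,:3]@(f2+la2*.0285)+A[:3,3]))
np.save("grasp.npy",np.r_[la2,f2])
B=tgt([.52,-.13,.006]);plan(B,3)
```

```text
[ 0.02251998 -0.07356791  0.99703591] [ 0.51945233 -0.11823282  0.03519273] [[354.85222759 210.25693819]]
N 3 t [-0.0086 -0.001   0.0045] rot [-0.   -1.47 -0.01]
 path z [0.117 0.108 0.098]
```

```bash
python3 -m creep '[{"translation":[-0.0086,-0.001,0.0045],"rot":[0,-1.47,0],"jaw":0.03},{"translation":[-0.0086,-0.001,0.0045],"rot":[0,-1.47,0],"jaw":0.03},{"translation":[-0.0086,-0.001,0.0045],"rot":[0,-1.47,0],"jaw":0.03},{"translation":[0,0,0],"rot":[0,0,0],"jaw":0.03},{"translation":[0,0,0],"rot":[0,0,0],"jaw":0.03}]'
python3 - <<'E'
from h import *
s=arm.observe();print(np.round(pose(),3),s['width']*.0918,s['force'])
q=np.load("grasp.npy");A=pose();print(A[:3,:3]@q[3:]+A[:3,3]);
print("down 1mm in tool",A[:3,:3].T@[0,0,-.001])
for n in("top","wrist"): cv2.imwrite(f"pics/f_{n}.png",optics.get_image(n)[:,:,::-1])
cv2.imwrite("pics/f_crop.png",cv2.resize(cv2.imread("pics/f_top.png")[150:270,310:450],None,fx=4,fy=4,interpolation=2))
for h in (.126,.0285): print(proj(optics.camera_info("top"),A[:3,:3]@(q[3:]+q[:3]*h)+A[:3,3]))
E
```

```text
clock: 7.48
position: [0.5212, -0.1299, 0.0984]
ee_rot: [-1.401, -1.878, -0.671]
force: [-0.2, -0.3, -5.6]
width: 0.414
[[-0.18   0.959 -0.22   0.521]
 [ 0.603  0.284  0.746 -0.13 ]
 [ 0.778  0.002 -0.629  0.098]
 [ 0.     0.     0.     1.   ]] 0.0380483726440435 [-0.19619529 -0.28978593 -5.59673436]
[ 0.51958021 -0.12985292  0.00646808]
down 1mm in tool [-7.77544038e-04 -1.69766874e-06  6.28826198e-04]
[[361.38414802 206.56902851]]
[[357.81417416 211.8279321 ]]
```

View pics/f_crop.png

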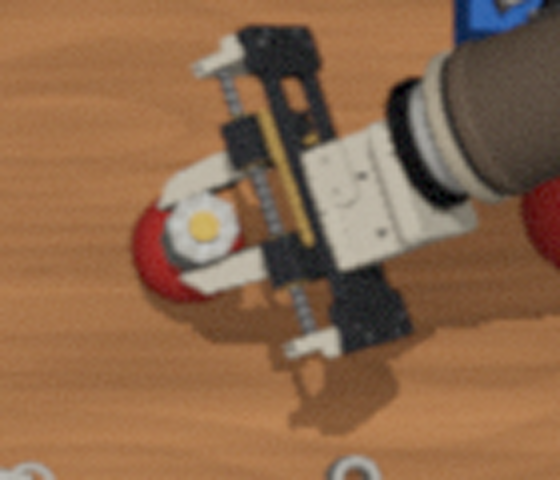

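```bash
python3 -m creep '[{"translation":[-0.0016,0,0.0013],"rot":[0,0,0],"jaw":0.03},{"translation":[-0.0016,0,0.0013],"rot":[0,0,0],"jaw":0.03},{"translation":[-0.0012,0,0.0009],"rot":[0,0,0],"jaw":0.03},{"translation":[0,0,0],"rot":[0,0,0],"jaw":0.03},{"translation":[0,0,0],"rot":[0,0,0],"jaw":0.03}]'; python3 -m creep '[{"translation":[-0.0008,0,0.0006],"rot":[0,0,0],"jaw":0.03},{"translation":[-0.0008,0,0.0006],"rot":[0,0,0],"jaw":0.03},{"translation":[0,0,0],"rot":[0,0,0],"jaw":0.03}]'
```

```text
clock: 8.0
position: [0.5213, -0.1305, 0.0921]
ee_rot: [-1.401, -1.876, -0.672]
force: [-0.2, -0.7, -1.9]
width: 0.415
clock: 8.25
position: [0.5214, -0.1297, 0.0918]
ee_rot: [-1.399, -1.876, -0.674]
force: [-2.3, -1.9, 9.7]
width: 0.409
```

```bash
python3 -m creep '[{"translation":[0,0,0],"rot":[0,0,0],"jaw":0.07},{"translation":[0,0,0],"rot":[0,0,0],"jaw":0.07},{"translation":[0,0,0],"rot":[0,0,0],"jaw":0.07},{"translation":[0,0,0],"rot":[0,0,0],"jaw":0.07},{"translation":[0,0,0],"rot":[0,0,0],"jaw":0.07},{"translation":[0,0,0],"rot":[0,0,0],"jaw":0.07},{"translation":[0,0,0],"rot":[0,0,0],"jaw":0.07}]'
python3 - <<'E'
from h import *
for n in("top","wrist"): cv2.imwrite(f"pics/g_{n}.png",optics.get_image(n)[:,:,::-1])
a=cv2.resize(cv2.imread("pics/g_top.png")[150:270,310:450],None,fx=3,fy=3,interpolation=2)
b=cv2.resize(cv2.imread("pics/g_wrist.png")[150:350,200:440],None,fx=1.5,fy=1.8);cv2.imwrite("pics/g_crop.png",np.hstack([a,b]))
for n in("top","wrist"):
  for h in (.126,.0285): print(n,proj(optics.camera_info(n),[.5196,-.1299,h]))
E
```

```text
clock: 8.83
position: [0.5213, -0.1305, 0.0898]
ee_rot: [-1.402, -1.877, -0.672]
force: [0.9, -0.1, -0.4]
width: 0.762
top [[361.04029198 207.02464042]]
top [[357.59938314 212.15142783]]
wrist [[316.22420661 221.71174452]]
wrist [[317.48741947 286.63914309]]
```

View pics/g_crop.png

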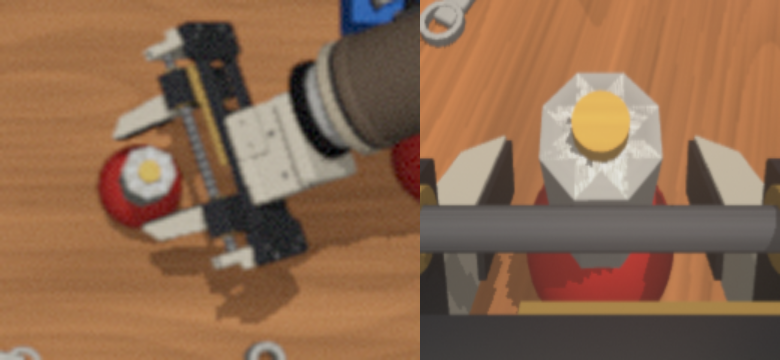

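```bash
python3 -m creep '[{"translation":[0,0,-0.02],"rot":[0,0,0],"jaw":0.075},{"translation":[0,0,-0.035],"rot":[0,0,0],"jaw":0.075},{"translation":[0,0,-0.035],"rot":[0,0,0],"jaw":0.075},{"translation":[0,0,-0.03],"rot":[0,0,0],"jaw":0.075},{"translation":[0,0,0],"rot":[0,0,0],"jaw":0.075}]'
python3 - <<'E'
from h import *
print(np.round(pose(),3))
az=np.radians(106.3);u=np.array([np.cos(az),np.sin(az),0])
H=mk(np.array([.519,-.129,.24])-.04*u,u,[0,0,-1]);plan(H,9)
E
```

```text
clock: 9.35
position: [0.5498, -0.2251, 0.1681]
ee_rot: [-1.41, -1.88, -0.675]
force: [0.2, -0.8, -0.1]
width: 0.814
[[-0.179  0.961 -0.212  0.55 ]
 [ 0.606  0.278  0.745 -0.225]
 [ 0.775  0.005 -0.632  0.168]
 [ 0.     0.     0.     1.   ]]
N 9 t [ 0.0101 -0.0003 -0.004 ] rot [ 0.04 -5.64 -0.  ]
 path z [0.178 0.188 0.198 0.207 0.215 0.222 0.229 0.235 0.24 ]
```

```bash
python3 -m creep '[{"translation":[0.0101,0,-0.004],"rot":[0,-5.64,0],"jaw":0.08},{"translation":[0.0101,0,-0.004],"rot":[0,-5.64,0],"jaw":0.08},{"translation":[0.0101,0,-0.004],"rot":[0,-5.64,0],"jaw":0.08},{"translation":[0.0101,0,-0.004],"rot":[0,-5.64,0],"jaw":0.08},{"translation":[0.0101,0,-0.004],"rot":[0,-5.64,0],"jaw":0.08},{"translation":[0.0101,0,-0.004],"rot":[0,-5.64,0],"jaw":0.08},{"translation":[0.0101,0,-0.004],"rot":[0,-5.64,0],"jaw":0.08},{"translation":[0.0101,0,-0.004],"rot":[0,-5.64,0],"jaw":0.08},{"translation":[0.0101,0,-0.004],"rot":[0,-5.64,0],"jaw":0.08},{"translation":[0,0,0],"rot":[0,0,0],"jaw":0.08},{"translation":[0,0,0],"rot":[0,0,0],"jaw":0.08}]'
python3 - <<'E'
from h import *
print(np.round(pose(),3),arm.observe()['joints'])
ci=optics.camera_info("wrist");np.save("ci_i.npy",ci,allow_pickle=True)
for n in("top","wrist"): cv2.imwrite(f"pics/i_{n}.png",optics.get_image(n)[:,:,::-1])
for n in("top","wrist"):
  for h in (.126,.0285): print(n,proj(optics.camera_info(n),[.519,-.129,h]))
E
```

```text
clock: 10.27
position: [0.5301, -0.1592, 0.2389]
ee_rot: [-1.873, -2.519, -0.008]
force: [-0.0, -0.0, -0.2]
width: 0.871
[[-0.288  0.958  0.001  0.53 ]
 [ 0.958  0.288  0.005 -0.159]
 [ 0.005  0.002 -1.     0.239]
 [ 0.     0.     0.     1.   ]] [ 0.65130686  0.39209628 -0.61232297  1.71306523  0.24115529  1.11362843
  0.25982561]
top [[360.657059   207.28659052]]
top [[357.24866611 212.39133683]]
wrist [[318.28835739 159.66475498]]
wrist [[318.67973244 146.6707095 ]]
```

View pics/i_wrist.png

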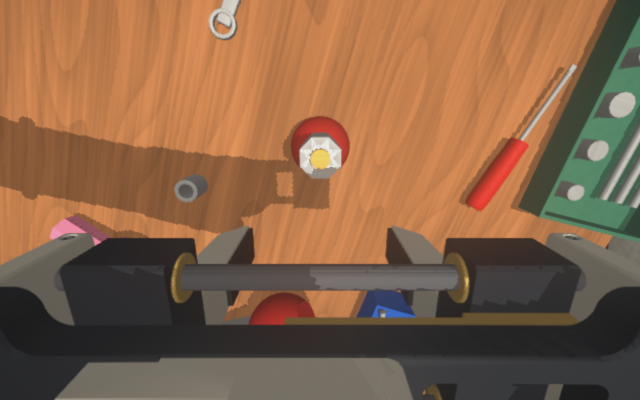

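View pics/i_top.png

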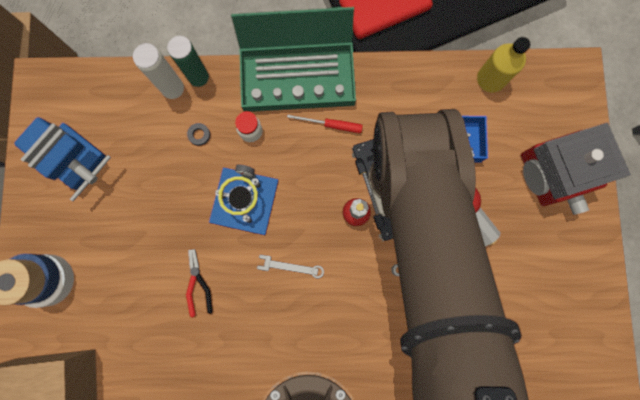

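Run:
```python
from h import *
ci=np.load("ci_i.npy",allow_pickle=True).item()
s=onz(ci,(320,158.5),.126);b=onz(ci,(320.5,144.5),.0285);print(s,b)
p=(s+b)/2
az=np.radians(106.3);u=np.array([np.cos(az),np.sin(az),0])
P=mk([p[0],p[1],.17],u,[0,0,-1]);plan(P,3);plan(mk([p[0],p[1],.09],u,[0,0,-1]),3,P)
```

```text
[ 0.52034621 -0.12467161  0.126     ] [ 0.52073755 -0.12301706  0.0285    ]
N 3 t [0.0131 0.0006 0.0226] rot [ 0.01 -0.13  0.04]
 path z [0.215 0.193 0.17 ]
N 3 t [-0.     -0.      0.0267] rot [0. 0. 0.]
 path z [0.143 0.117 0.09 ]
```

```bash
python3 -m creep '[{"translation":[0.0128,0.0006,0.0226],"rot":[0,0,0],"jaw":0.08},{"translation":[0.0128,0.0006,0.0226],"rot":[0,0,0],"jaw":0.08},{"translation":[0.0128,0.0006,0.0226],"rot":[0,0,0],"jaw":0.08},{"translation":[0,0,0],"rot":[0,0,0],"jaw":0.08},{"translation":[0,0,0],"rot":[0,0,0],"jaw":0.08}]'
python3 - <<'E'
from h import *
print(np.round(pose(),3))
ci=optics.camera_info("wrist");np.save("ci_j.npy",ci,allow_pickle=True)
for n in("wrist",): cv2.imwrite(f"pics/j_{n}.png",optics.get_image(n)[:,:,::-1])
for h in (.126,.0285): print(proj(ci,[.5200,-.126,h]))
E
```

```text
clock: 10.78
position: [0.5204, -0.1251, 0.169]
ee_rot: [-1.877, -2.509, -0.006]
force: [-0.3, 0.1, 1.0]
width: 0.868
[[-0.282  0.959 -0.004  0.52 ]
 [ 0.959  0.282  0.008 -0.125]
 [ 0.009 -0.002 -1.     0.169]
 [ 0.     0.     0.     1.   ]]
[[318.74475953 226.46138817]]
[[319.2826851 190.0298965]]
```

View pics/j_wrist.png

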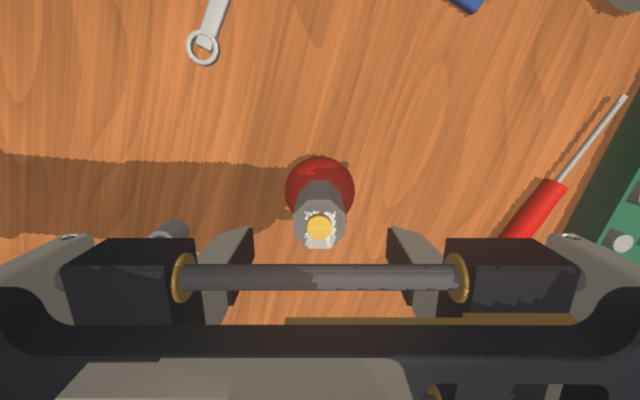

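```bash
python3 -m creep '[{"translation":[-0.0015,0,0.026],"rot":[0,-0.5,0],"jaw":0.08},{"translation":[0,0,0.027],"rot":[0,0,0],"jaw":0.08},{"translation":[0,0,0.026],"rot":[0,0,0],"jaw":0.08},{"translation":[0,0,0],"rot":[0,0,0],"jaw":0.03},{"translation":[0,0,0],"rot":[0,0,0],"jaw":0.03},{"translation":[0,0,0],"rot":[0,0,0],"jaw":0.03},{"translation":[0,0,0],"rot":[0,0,0],"jaw":0.03},{"translation":[0,0,0],"rot":[0,0,0],"jaw":0.03},{"translation":[0,0,0],"rot":[0,0,0],"jaw":0.03},{"translation":[0,0,0],"rot":[0,0,0],"jaw":0.03},{"translation":[0,0,0],"rot":[0,0,0],"jaw":0.03}]' 60; python3 -m creep '[{"translation":[0,0,0],"rot":[0,0,0],"jaw":0.03},{"translation":[0,0,0],"rot":[0,0,0],"jaw":0.03}]' 60
python3 - <<'E'
from h import *
s=arm.observe();print(np.round(pose(),4),s['width']*.0918,s['force'],s['ft_torque'])
cv2.imwrite(f"pics/k_top.png",optics.get_image("top")[:,:,::-1])
E
```

```text
clock: 11.75
position: [0.5218, -0.126, 0.092]
ee_rot: [1.879, 2.513, -0.001]
force: [-2.6, -1.9, 5.8]
width: 0.414
clock: 11.92
position: [0.5218, -0.1259, 0.092]
ee_rot: [1.879, 2.513, -0.001]
force: [-2.6, -1.6, 6.8]
width: 0.413
[[-0.283   0.9591  0.0024  0.5218]
 [ 0.9591  0.283  -0.0028 -0.1259]
 [-0.0034  0.0015 -1.      0.092 ]
 [ 0.      0.      0.      1.    ]] 0.03792054658905203 [-2.55457905 -1.60662511  6.82517206] [-0.25030766  0.3728175   0.00470478]
```

```bash
python3 -m creep '[{"translation":[0,0,-0.03],"rot":[0,0,0],"jaw":0.03},{"translation":[0,0,-0.04],"rot":[0,0,0],"jaw":0.03},{"translation":[0,0,-0.04],"rot":[0,0,0],"jaw":0.03},{"translation":[0,0,-0.03],"rot":[0,0,0],"jaw":0.03},{"translation":[0,0,0],"rot":[0,0,0],"jaw":0.03},{"translation":[0,0,0],"rot":[0,0,0],"jaw":0.03}]' 60
python3 - <<'E'
from h import *
s=arm.observe();A=pose();print(np.round(A,4),s['width']*.0918,s['force'],s['ft_torque'])
az=np.radians(106.3);u=np.array([np.cos(az),np.sin(az),0])
plan(mk([.556,.163,.24],u,[0,0,-1]),8)
plan(mk(np.array([.556,.163,.24])-.06*u,u,[0,0,-1]),6)
E
```

```text
clock: 12.47
position: [0.5218, -0.1255, 0.2322]
ee_rot: [1.878, 2.512, 0.0]
force: [0.8, 0.7, -7.1]
width: 0.411
[[-0.2829  0.9591  0.0042  0.5218]
 [ 0.9591  0.2829 -0.003  -0.1255]
 [-0.0041  0.0032 -1.      0.2322]
 [ 0.      0.      0.      1.    ]] 0.0377324714779664 [ 0.79199813  0.67327488 -7.06183122] [-0.00839464 -0.09279734  0.03152867]
N 8 t [ 0.0334  0.0143 -0.001 ] rot [0.02 0.03 0.02]
 path z [0.233 0.234 0.235 0.236 0.237 0.238 0.239 0.24 ]
N 6 t [ 0.0345  0.019  -0.0013] rot [0.03 0.04 0.02]
 path z [0.233 0.235 0.236 0.237 0.239 0.24 ]
```

```bash
python3 -m creep '[{"translation":[0.0345,0.019,-0.001],"rot":[0,0,0],"jaw":0.03},{"translation":[0.0345,0.019,-0.001],"rot":[0,0,0],"jaw":0.03},{"translation":[0.0345,0.019,-0.001],"rot":[0,0,0],"jaw":0.03},{"translation":[0.0345,0.019,-0.001],"rot":[0,0,0],"jaw":0.03},{"translation":[0.0345,0.019,-0.001],"rot":[0,0,0],"jaw":0.03},{"translation":[0.0345,0.019,-0.001],"rot":[0,0,0],"jaw":0.03},{"translation":[0,0,0],"rot":[0,0,0],"jaw":0.03},{"translation":[0,0,0],"rot":[0,0,0],"jaw":0.03},{"translation":[0,0,0],"rot":[0,0,0],"jaw":0.03}]' 60
python3 - <<'E'
from h import *
print(np.round(pose(),4))
ci=optics.camera_info("wrist");np.save("ci_l.npy",ci,allow_pickle=True)
for n in("top","wrist","side"): cv2.imwrite(f"pics/l_{n}.png",optics.get_image(n)[:,:,::-1])
E
```

```text
clock: 13.22
position: [0.5709, 0.1048, 0.2344]
ee_rot: [1.879, 2.517, -0.007]
force: [-0.4, -0.8, -5.8]
width: 0.408
[[-0.2841  0.9588 -0.0021  0.5709]
 [ 0.9588  0.2841 -0.0036  0.1048]
 [-0.0029 -0.0031 -1.      0.2344]
 [ 0.      0.      0.      1.    ]]
```

View pics/l_wrist.png

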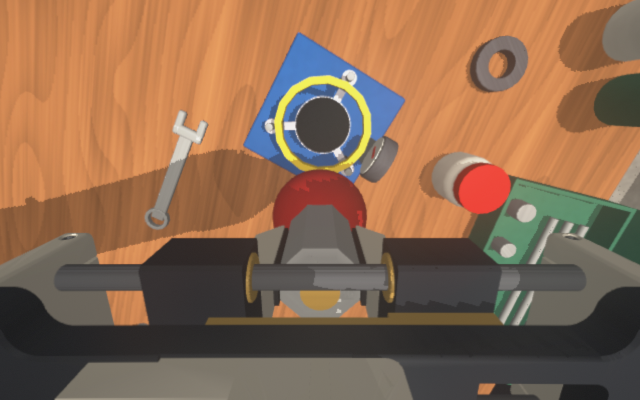

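View pics/l_side.png

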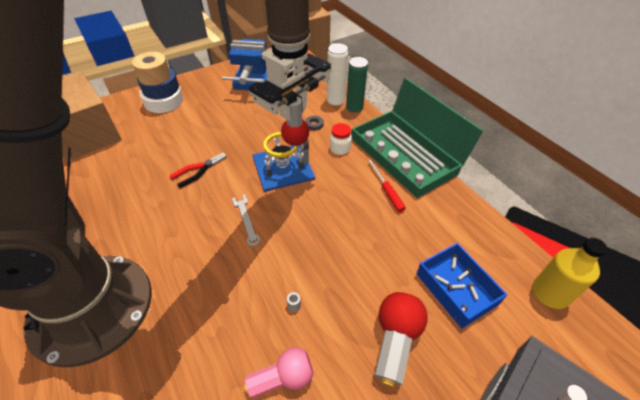

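View pics/l_top.png

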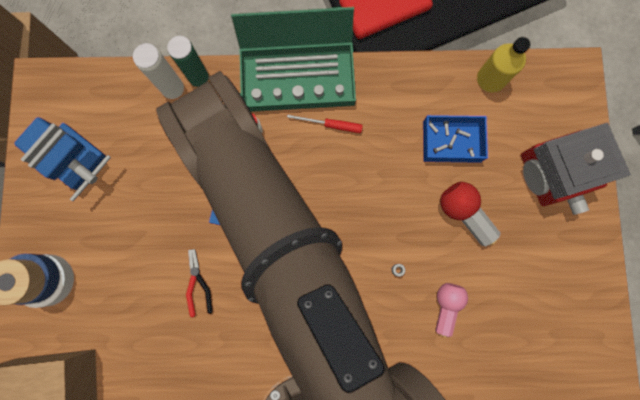

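The wrist view shows the ring centred at about (323,124) and the held ball at about (320,216). I'll measure both in one camera.

```bash
cat >> h.py <<'E'
def ringfit(ci,im,box,z,X0):
    t=np.linspace(0,2*np.pi,180)
    h=cv2.cvtColor(im,cv2.COLOR_RGB2HSV); m=(h[...,0]>22)&(h[...,0]<35)&(h[...,1]>130)&(h[...,2]>110)
    mm=np.zeros_like(m);x0,y0,x1,y1=box;mm[y0:y1,x0:x1]=m[y0:y1,x0:x1]
    p=np.argwhere(mm)[:,::-1].astype(float)
    def res(v):
        q=proj(ci,np.c_[v[0]+v[2]*np.cos(t),v[1]+v[2]*np.sin(t),z+0*t]); return np.linalg.norm(p[:,None]-q[None],axis=2).min(1)
    s=least_squares(res,[*X0,.0428],diff_step=1e-4,loss='soft_l1');return s.x,len(p),np.median(np.abs(s.fun))
def ballfit(ci,im,box,X0,ylim,zfix):
    h=cv2.cvtColor(im,cv2.COLOR_RGB2HSV); m=(((h[...,0]<5)|(h[...,0]>172))&(h[...,1]>150)&(h[...,2]>30)).astype(np.uint8)
    mm=np.zeros_like(m);x0,y0,x1,y1=box;mm[y0:y1,x0:x1]=m[y0:y1,x0:x1]
    n,l,st,c=cv2.connectedComponentsWithStats(mm);mm=(l==1+np.argmax(st[1:,4])).astype(np.uint8)
    cs,_=cv2.findContours(mm,cv2.RETR_EXTERNAL,cv2.CHAIN_APPROX_NONE);p=max(cs,key=len)[:,0].astype(float);p=p[p[:,1]<ylim]
    rays=[ray(ci,q) for q in p];o=rays[0][0];V=np.array([r[1] for r in rays])
    def res(v):
        d=np.array([v[0],v[1],zfix])-o; return np.linalg.norm(np.cross(V,d),axis=1)-.036
    s=least_squares(res,X0,loss='soft_l1',f_scale=.001);return s.x,len(p),np.median(np.abs(s.fun))
E
python3 - <<'E'
from h import *
ci=np.load("ci_l.npy",allow_pickle=True).item();A=pose()
im=cv2.imread("pics/l_wrist.png")[:,:,::-1].copy()
r=ringfit(ci,im,(262,65,385,180),.0905,(.556,.163));print("ring",r)
for yl in (215,200): 
    b=ballfit(ci,im,(255,160,385,232),(.571,.105),yl,A[2,3]-.0635);print("ball",b)
d=np.r_[r[0][:2]-b[0],0];print(d,A[:3,:3].T@d, "ball in tool",A[:3,:3].T@(np.r_[b[0],A[2,3]-.0635]-A[:3,3]))
E
```

```text
ring (array([0.55570656, 0.16382041, 0.04323086]), 1896, np.float64(1.859444044376588))
ball (array([0.57108959, 0.10176046]), 179, np.float64(0.0008560306326829553))
ball (array([0.5708028 , 0.10249464]), 98, np.float64(0.00019136453892713845))
[-0.01509624  0.06132577  0.        ] [ 0.06309657  0.0027429  -0.00021248] ball in tool [-0.00041041 -0.00104529  0.06350276]
```

```bash
python3 -m creep '[{"translation":[0.021,0.0009,0],"rot":[0,0,0],"jaw":0.03},{"translation":[0.021,0.0009,0],"rot":[0,0,0],"jaw":0.03},{"translation":[0.021,0.0009,0.008],"rot":[0,0,0],"jaw":0.03},{"translation":[0,0,0.012],"rot":[0,0,0],"jaw":0.03},{"translation":[0,0,0],"rot":[0,0,0],"jaw":0.03},{"translation":[0,0,0],"rot":[0,0,0],"jaw":0.03},{"translation":[0,0,0],"rot":[0,0,0],"jaw":0.03}]' 60
python3 - <<'E'
from h import *
A=pose();print(np.round(A,4))
ci=optics.camera_info("wrist");np.save("ci_m.npy",ci,allow_pickle=True)
for n in("top","wrist","side"): cv2.imwrite(f"pics/m_{n}.png",optics.get_image(n)[:,:,::-1])
im=cv2.imread("pics/m_wrist.png")[:,:,::-1].copy()
r=ringfit(ci,im,(250,120,400,232),.0905,(.556,.163));print("ring",r)
b=ballfit(ci,im,(255,150,385,232),A[:2,3],200,A[2,3]-.0635);print("ball",b)
d=np.r_[r[0][:2]-b[0],0];print(d,A[:3,:3].T@d)
cs=optics.camera_info("side");S=cv2.imread("pics/m_side.png")
cv2.imwrite("pics/m_sc.png",cv2.resize(S[60:200,230:340],None,fx=4,fy=4,interpolation=2))
E
```

```text
clock: 13.95
position: [0.5574, 0.1649, 0.2169]
ee_rot: [1.882, 2.511, -0.002]
force: [0.8, -0.4, -5.5]
width: 0.412
[[-0.2809  0.9597  0.002   0.5574]
 [ 0.9597  0.2809 -0.003   0.1649]
 [-0.0034  0.0011 -1.      0.2169]
 [ 0.      0.      0.      1.    ]]
ring (array([0.55665233, 0.16106864, 0.04426182]), 983, np.float64(1.7321181050798198))
ball (array([0.55670869, 0.16056127]), 125, np.float64(0.0007574214259252338))
[-5.63652601e-05  5.07364422e-04  0.00000000e+00] [ 5.02764657e-04  8.84352170e-05 -1.61584422e-06]
```

View pics/m_wrist.png

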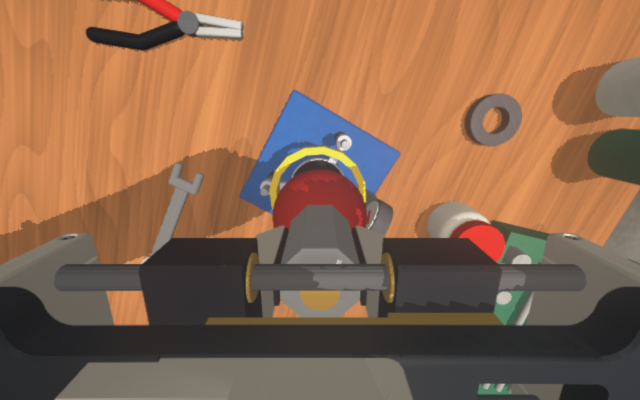

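View pics/m_sc.png

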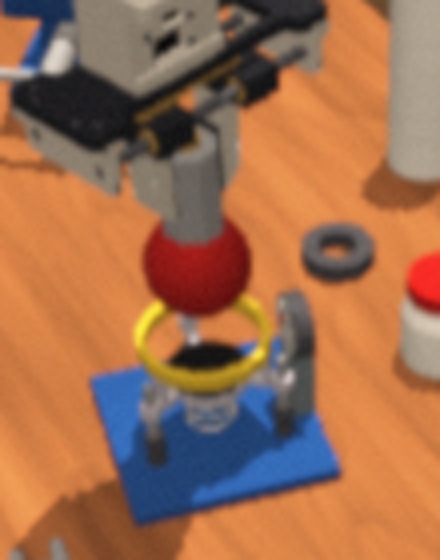

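Run:
```python
from h import *
A=pose();cs=optics.camera_info("side");S=cv2.imread("pics/m_side.png")[:,:,::-1].copy();cw=np.load("ci_m.npy",allow_pickle=True).item();W=cv2.imread("pics/m_wrist.png")[:,:,::-1].copy()
zb=A[2,3]-.0635
b=ballfit(cs,S,(255,105,305,145),A[:2,3],400,zb);print("side ball",b,A[:3,:3].T@np.r_[b[0]-A[:2,3],0])
r=ringfit(cs,S,(255,125,310,165),.0905,(.556,.163));print("side ring",r); print("rel tool",A[:3,:3].T@np.r_[r[0][:2]-b[0],0])
h=cv2.cvtColor(W,cv2.COLOR_RGB2HSV)
m=(((h[...,0]<8)|(h[...,0]>170))&(h[...,1]>120)&(h[...,2]>25));
o=W.copy();
cv2.imwrite("pics/m_mask.png",np.hstack([cv2.resize(m[140:240,250:390].astype(np.uint8)*255,None,fx=2.8,fy=4)]))
for X,Y in ((.5574,.1649),(.5567,.1606)):
    # silhouette of sphere top row & bounds
    P=[]
    c=np.array([X,Y,zb]);
    t=np.random.default_rng(0).normal(size=(4000,3));t/=np.linalg.norm(t,axis=1)[:,None]
    q=proj(cw,c+.036*t);print(q.min(0),q.max(0))
    cs_=proj(cw,[X,Y,zb+.0975]);print("screw",cs_)
```

```text
side ball (array([0.55890644, 0.16864885]), 74, np.float64(0.003991545739268791)) [ 2.46885100e-03  2.13427119e-03 -2.38581767e-06]
side ring (array([0.55896063, 0.16605477, 0.0441034 ]), 44, np.float64(0.5179753454943274))
rel tool [-2.50445901e-03 -6.78131487e-04  5.69579611e-06]
[272.00880041 167.62192732] [366.82309729 262.62452461]
screw [[319.31275604 292.80750944]]
[269.76230339 172.66474162] [364.08355331 267.35343079]
screw [[315.12160513 300.35455198]]
```

View pics/m_mask.png

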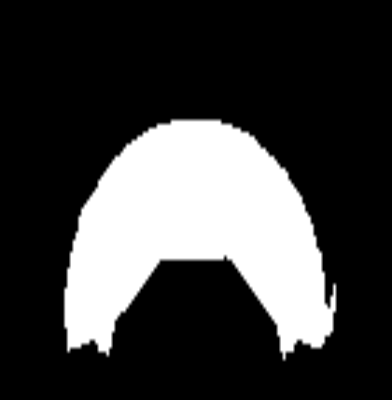

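Run:
```python
from h import *
t=np.linspace(0,2*np.pi,240)
def mask(im,box):
    h=cv2.cvtColor(im,cv2.COLOR_RGB2HSV); m=(h[...,0]>21)&(h[...,0]<36)&(h[...,1]>110)&(h[...,2]>60)
    mm=np.zeros_like(m);x0,y0,x1,y1=box;mm[y0:y1,x0:x1]=m[y0:y1,x0:x1];return mm
def fit(ci,im,box,ymax,X0):
    # 4x upsample for subpixel
    p=np.argwhere(mask(im,box))[:,::-1].astype(np.float32)
    # pixel squares corners hull
    p=np.vstack([p+[dx,dy] for dx in(-.4,.4) for dy in(-.4,.4)]).astype(np.float32)
    hp=cv2.convexHull(p)[:,0]; hp=hp[hp[:,1]<ymax]
    def res(v):
        q=np.vstack([proj(ci,np.c_[v[0]+.046*np.cos(t),v[1]+.046*np.sin(t),z+0*t]) for z in(.0845,.0955)]).astype(np.float32)
        H=cv2.convexHull(q)
        return np.array([cv2.pointPolygonTest(H,(float(a),float(b)),True) for a,b in hp])
    s=least_squares(res,X0,diff_step=1e-3,loss='soft_l1');return s.x,np.mean(s.fun),np.std(s.fun)
L=cv2.imread("pics/l_wrist.png")[:,:,::-1].copy();cl=np.load("ci_l.npy",allow_pickle=True).item()
M=cv2.imread("pics/m_wrist.png")[:,:,::-1].copy();cm=np.load("ci_m.npy",allow_pickle=True).item()
print("wrist l",fit(cl,L,(262,65,385,180),165,(.556,.163)))
print("wrist m",fit(cm,M,(250,120,400,215),200,(.556,.163)))
for n,b in(("top",(210,165,265,230)),("side",(255,125,310,165))):
    print(n,fit(optics.camera_info(n),cv2.imread(f"pics/a_{n}.png")[:,:,::-1].copy(),b,400,(.556,.163)))
A=pose();B=np.eye(4)
def ballt(ci,im,Z,X0,ylim,x0,x1):
    h=cv2.cvtColor(im,cv2.COLOR_RGB2HSV); m=(((h[...,0]<8)|(h[...,0]>170))&(h[...,1]>120)&(h[...,2]>25)); 
    mm=np.zeros_like(m);mm[140:ylim,x0:x1]=m[140:ylim,x0:x1]
    n,l,st,c=cv2.connectedComponentsWithStats(mm.astype(np.uint8));mm=l==1+np.argmax(st[1:,4])
    P=[]
    for y in range(140,ylim):
        xs=np.flatnonzero(mm[y])
        if len(xs)>5:P+= [(xs[0]-.5,y),(xs[-1]+.5,y)]
    V=[ray(ci,q) for q in P];o=V[0][0];V=np.array([v[1] for v in V])
    f=lambda v:np.linalg.norm(np.cross(V,np.array([v[0],v[1],Z])-o),axis=1)-.036
    s=least_squares(f,X0,loss='soft_l1',f_scale=.0005);return s.x,np.std(s.fun)
pl=np.array([.5709,.1048,.2344]);
x,e=ballt(cl,L,pl[2]-.0635,pl[:2],215,262,372);print("ball l",x,e,"tool",A[:3,:3].T@np.r_[x-pl[:2],0])
x,e=ballt(cm,M,A[2,3]-.0635,A[:2,3],215,262,372);print("ball m",x,e,"tool",A[:3,:3].T@np.r_[x-A[:2,3],0])
```

```text
wrist l (array([0.55556902, 0.16395807]), np.float64(-0.6807437245627954), np.float64(0.509616088052052))
wrist m (array([0.55542085, 0.16325854]), np.float64(-0.19790064662672202), np.float64(0.4810486350694516))
top (array([0.55652651, 0.16302499]), np.float64(-0.3374987723999155), np.float64(0.36919703523731))
side (array([0.55797551, 0.16475979]), np.float64(-0.23073597095608656), np.float64(0.20668890808328588))
ball l [0.57071617 0.10321149] 0.0002612789803225667 tool [-1.47254565e-03 -6.23504860e-04  2.85377347e-06]
ball m [0.55771342 0.16322899] 0.00038969923594461023 tool [-2.39610086e-03 -5.35997112e-04  5.69783787e-06]
```

```bash
python3 -m creep '[{"translation":[0.0008,-0.0018,0.003],"rot":[0,0,0],"jaw":0.03},{"translation":[0,0,0.012],"rot":[0,0,0],"jaw":0.03},{"translation":[0,0,0.009],"rot":[0,0,0],"jaw":0.03},{"translation":[0,0,0.006],"rot":[0,0,0],"jaw":0.03},{"translation":[0,0,0],"rot":[0,0,0],"jaw":0.03},{"translation":[0,0,0],"rot":[0,0,0],"jaw":0.03}]' 60
python3 - <<'E'
from h import *
A=pose();print(np.round(A,4));s=arm.observe();print(s['force'],s['ft_torque'])
for n in("wrist","side"): cv2.imwrite(f"pics/n_{n}.png",optics.get_image(n)[:,:,::-1])
S=cv2.imread("pics/n_side.png");W=cv2.imread("pics/n_wrist.png")
cv2.imwrite("pics/n_sc.png",np.hstack([cv2.resize(S[80:200,230:340],None,fx=3.5,fy=3.5,interpolation=2),cv2.resize(W[120:240,250:370],None,fx=3.3,fy=3.5,interpolation=2)]))
E
```

```text
clock: 14.6
position: [0.5547, 0.1667, 0.186]
ee_rot: [1.879, 2.515, -0.003]
force: [-0.2, 0.7, -5.3]
width: 0.406
[[-2.833e-01  9.590e-01  6.000e-04  5.547e-01]
 [ 9.590e-01  2.833e-01 -2.400e-03  1.667e-01]
 [-2.500e-03 -1.000e-04 -1.000e+00  1.860e-01]
 [ 0.000e+00  0.000e+00  0.000e+00  1.000e+00]]
[-0.17995393  0.74405812 -5.33234681] [ 0.03238786 -0.14976806 -0.01602381]
```

View pics/n_sc.png

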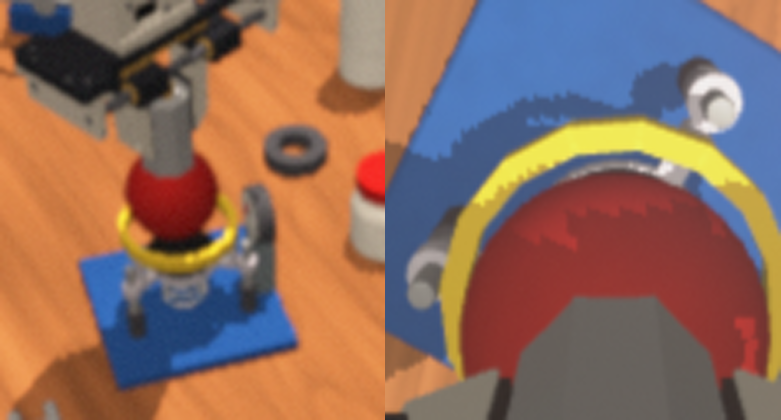

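```bash
python3 -m creep '[{"translation":[-0.001,0,0.004],"rot":[0,0,0],"jaw":0.03},{"translation":[0,0,0.005],"rot":[0,0,0],"jaw":0.03},{"translation":[0,0,0.005],"rot":[0,0,0],"jaw":0.03},{"translation":[0,0,0],"rot":[0,0,0],"jaw":0.03},{"translation":[0,0,0],"rot":[0,0,0],"jaw":0.03},{"translation":[0,0,0],"rot":[0,0,0],"jaw":0.03}]' 60
python3 - <<'E'
from h import *
A=pose();print(np.round(A,4));s=arm.observe();print(s['force'],s['ft_torque'])
for n in("wrist","side"): cv2.imwrite(f"pics/o_{n}.png",optics.get_image(n)[:,:,::-1])
S=cv2.imread("pics/o_side.png");W=cv2.imread("pics/o_wrist.png")
cv2.imwrite("pics/o_sc.png",np.hstack([cv2.resize(S[80:200,230:340],None,fx=3.5,fy=3.5,interpolation=2),cv2.resize(W[130:250,250:390],None,fx=2.9,fy=3.5,interpolation=2)]))
E
```

```text
clock: 15.2
position: [0.5554, 0.1659, 0.1727]
ee_rot: [1.879, 2.514, -0.001]
force: [0.1, 1.3, -5.5]
width: 0.413
[[-0.2832  0.9591  0.0019  0.5554]
 [ 0.9591  0.2832 -0.002   0.1659]
 [-0.0024  0.0013 -1.      0.1727]
 [ 0.      0.      0.      1.    ]]
[ 0.05680124  1.27979023 -5.49374206] [ 0.01870864 -0.1423751   0.03528683]
```

View pics/o_sc.png

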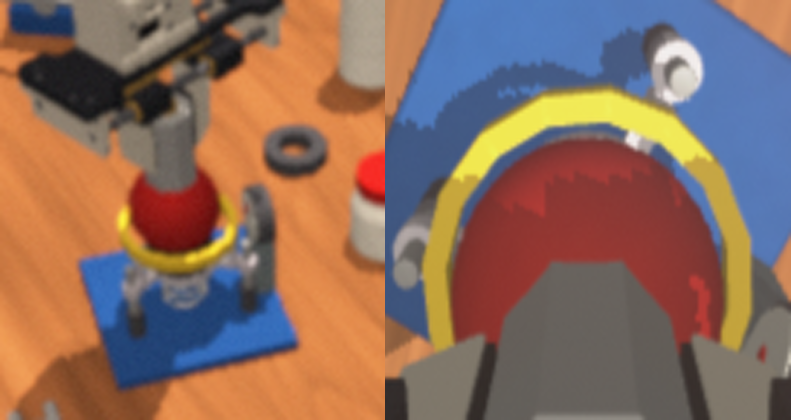

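```bash
python3 -m creep '[{"translation":[0,0,0.003],"rot":[0,0,0],"jaw":0.03},{"translation":[0,0,0.004],"rot":[0,0,0],"jaw":0.03},{"translation":[0,0,0.004],"rot":[0,0,0],"jaw":0.03},{"translation":[0,0,0],"rot":[0,0,0],"jaw":0.03},{"translation":[0,0,0],"rot":[0,0,0],"jaw":0.03},{"translation":[0,0,0],"rot":[0,0,0],"jaw":0.03}]' 60
python3 - <<'E'
from h import *
A=pose();print(np.round(A,4));s=arm.observe();print(s['force'],s['ft_torque'])
for n in("wrist","side"): cv2.imwrite(f"pics/p_{n}.png",optics.get_image(n)[:,:,::-1])
S=cv2.imread("pics/p_side.png");W=cv2.imread("pics/p_wrist.png")
cv2.imwrite("pics/p_sc.png",np.hstack([cv2.resize(S[80:200,230:340],None,fx=3.5,fy=3.5,interpolation=2),cv2.resize(W[130:250,250:390],None,fx=2.9,fy=3.5,interpolation=2)]))
E
```

```text
clock: 15.8
position: [0.5553, 0.1658, 0.1617]
ee_rot: [1.879, 2.514, -0.001]
force: [0.2, -0.4, -5.1]
width: 0.414
[[-0.2832  0.9591  0.0018  0.5553]
 [ 0.9591  0.2832 -0.0021  0.1658]
 [-0.0025  0.0011 -1.      0.1617]
 [ 0.      0.      0.      1.    ]]
[ 0.18982336 -0.3625988  -5.09452115] [ 0.00265702 -0.13634108 -0.01762171]
```

View pics/p_sc.png

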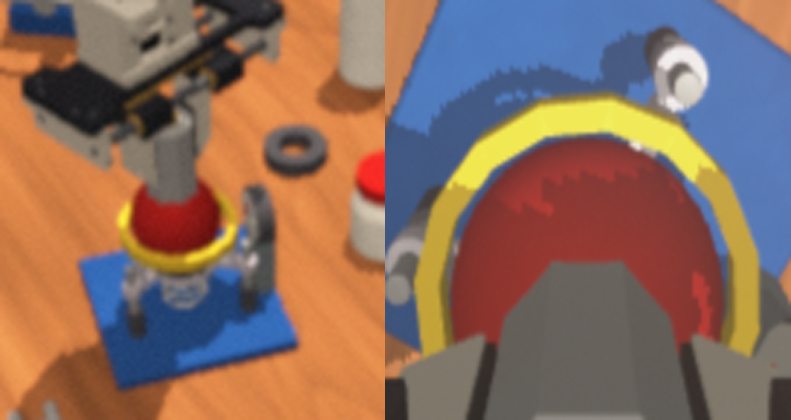

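```bash
python3 -m creep '[{"translation":[0,0,0.003],"rot":[0,0,0],"jaw":0.03},{"translation":[0,0,0.003],"rot":[0,0,0],"jaw":0.03},{"translation":[0,0,0],"rot":[0,0,0],"jaw":0.03},{"translation":[0,0,0],"rot":[0,0,0],"jaw":0.03}]' 60; python3 -m creep '[{"translation":[0,0,0.003],"rot":[0,0,0],"jaw":0.03},{"translation":[0,0,0.003],"rot":[0,0,0],"jaw":0.03},{"translation":[0,0,0],"rot":[0,0,0],"jaw":0.03},{"translation":[0,0,0],"rot":[0,0,0],"jaw":0.03}]' 60
```

```text
clock: 16.23
position: [0.5554, 0.1658, 0.1557]
ee_rot: [1.879, 2.514, -0.001]
force: [0.2, 0.1, -5.7]
width: 0.408
clock: 16.57
position: [0.5554, 0.1658, 0.15]
ee_rot: [1.879, 2.514, -0.001]
force: [-2.5, -1.6, 4.5]
width: 0.412
```

```bash
python3 -m creep '[{"translation":[0,0,0.003],"rot":[0,0,0],"jaw":0.03},{"translation":[0,0,0.003],"rot":[0,0,0],"jaw":0.03},{"translation":[0,0,0],"rot":[0,0,0],"jaw":0.03},{"translation":[0,0,0],"rot":[0,0,0],"jaw":0.03}]' 60
python3 - <<'E'
from h import *
A=pose();print(np.round(A,4));s=arm.observe();print(s['force'],s['ft_torque'])
for n in("wrist","side"): cv2.imwrite(f"pics/q_{n}.png",optics.get_image(n)[:,:,::-1])
S=cv2.imread("pics/q_side.png");W=cv2.imread("pics/q_wrist.png")
cv2.imwrite("pics/q_sc.png",np.hstack([cv2.resize(S[80:200,230:340],None,fx=3.5,fy=3.5,interpolation=2),cv2.resize(W[130:250,250:390],None,fx=2.9,fy=3.5,interpolation=2)]))
E
```

```text
clock: 16.9
position: [0.5555, 0.1658, 0.1443]
ee_rot: [1.879, 2.514, -0.001]
force: [-3.4, -2.0, 7.9]
width: 0.406
[[-0.2831  0.9591  0.0024  0.5555]
 [ 0.9591  0.2831 -0.0022  0.1658]
 [-0.0028  0.0017 -1.      0.1443]
 [ 0.      0.      0.      1.    ]]
[-3.40912547 -2.02566032  7.90441932] [-0.42278208  0.84525896  0.05208266]
```

View pics/q_sc.png

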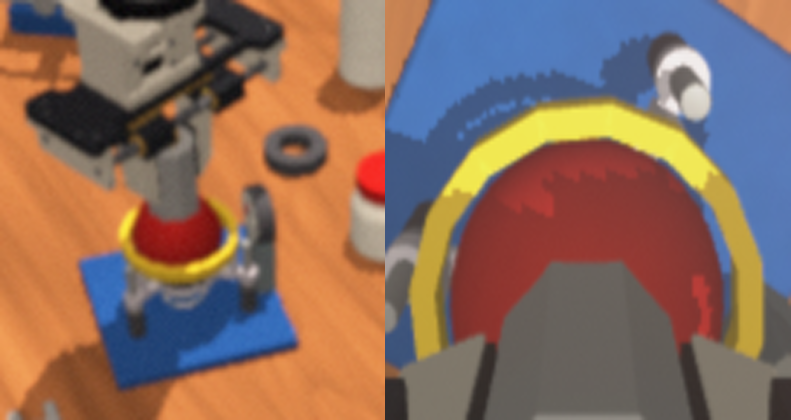

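```bash
python3 -m creep '[{"translation":[0,0,0.003],"rot":[0,0,0],"jaw":0.03},{"translation":[0,0,0.002],"rot":[0,0,0],"jaw":0.03},{"translation":[0,0,0],"rot":[0,0,0],"jaw":0.03},{"translation":[0,0,0],"rot":[0,0,0],"jaw":0.03}]' 60; python3 -m creep '[{"translation":[0,0,0.002],"rot":[0,0,0],"jaw":0.03},{"translation":[0,0,0],"rot":[0,0,0],"jaw":0.03},{"translation":[0,0,0],"rot":[0,0,0],"jaw":0.03}]' 60
```

```text
clock: 17.33
position: [0.5555, 0.1658, 0.1395]
ee_rot: [1.879, 2.514, -0.0]
force: [-4.8, -2.1, 10.4]
width: 0.412
clock: 17.58
position: [0.5555, 0.1658, 0.1377]
ee_rot: [1.879, 2.514, -0.001]
force: [-5.1, -2.5, 12.1]
width: 0.409
```

```bash
for i in 1; do python3 -m creep '[{"translation":[0,0,0.001],"rot":[0,0,0],"jaw":0.03},{"translation":[0,0,0],"rot":[0,0,0],"jaw":0.03},{"translation":[0,0,0],"rot":[0,0,0],"jaw":0.03}]' 60; python3 -m creep '[{"translation":[0,0,0.001],"rot":[0,0,0],"jaw":0.03},{"translation":[0,0,0],"rot":[0,0,0],"jaw":0.03},{"translation":[0,0,0],"rot":[0,0,0],"jaw":0.03}]' 60;done
```

```text
clock: 17.83
position: [0.5555, 0.1658, 0.1375]
ee_rot: [1.879, 2.513, -0.0]
force: [-6.2, -3.5, 19.2]
width: 0.411
clock: 18.08
position: [0.5555, 0.1659, 0.1374]
ee_rot: [1.878, 2.512, -0.0]
force: [-10.3, -5.5, 29.9]
width: 0.41
```

```bash
python3 -m creep '[{"translation":[0,0,0],"rot":[0,0,0],"jaw":0.03},{"translation":[0,0,0],"rot":[0,0,0],"jaw":0.03},{"translation":[0,0,0],"rot":[0,0,0],"jaw":0.03},{"translation":[0,0,0],"rot":[0,0,0],"jaw":0.03},{"translation":[0,0,0],"rot":[0,0,0],"jaw":0.03},{"translation":[0,0,0],"rot":[0,0,0],"jaw":0.03},{"translation":[0,0,0],"rot":[0,0,0],"jaw":0.03},{"translation":[0,0,0],"rot":[0,0,0],"jaw":0.03}]' 60
python3 - <<'E'
from h import *
A=pose();print(np.round(A,4));s=arm.observe();print(s['force'],s['ft_torque'])
for n in("wrist","side","top"): cv2.imwrite(f"pics/r_{n}.png",optics.get_image(n)[:,:,::-1])
S=cv2.imread("pics/r_side.png");W=cv2.imread("pics/r_wrist.png")
cv2.imwrite("pics/r_sc.png",np.hstack([cv2.resize(S[80:200,230:340],None,fx=3.5,fy=3.5,interpolation=2),cv2.resize(W[130:250,250:390],None,fx=2.9,fy=3.5,interpolation=2)]))
E
```

```text
clock: 18.75
position: [0.5555, 0.1659, 0.1374]
ee_rot: [1.878, 2.513, -0.0]
force: [-10.2, -5.7, 29.6]
width: 0.414
[[-0.283   0.9591  0.0036  0.5555]
 [ 0.9591  0.283  -0.0029  0.1659]
 [-0.0038  0.0027 -1.      0.1374]
 [ 0.      0.      0.      1.    ]]
[-10.21698549  -5.68290653  29.62337556] [-1.33228166  2.80792555  0.01163028]
```

View pics/r_sc.png

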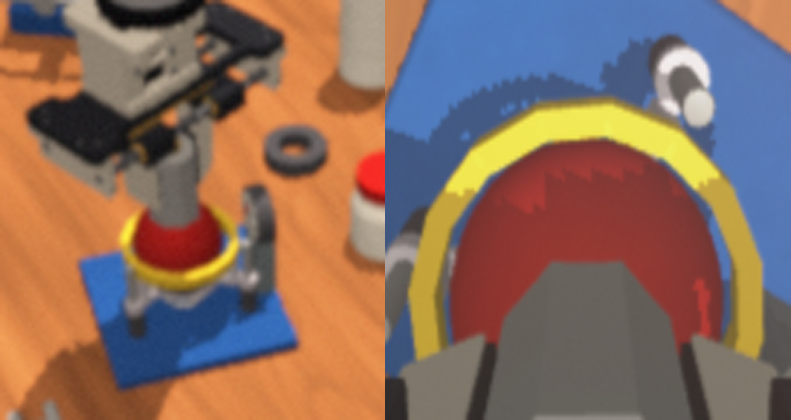

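View pics/r_side.png

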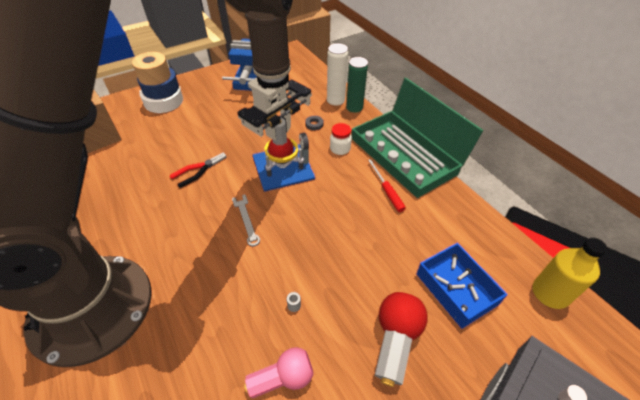

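The cradle is on its stop. The height has held at 0.1374 m and the force steady at about 30 N for 0.7 s. The ball sits inside the ring and the other things are where they were.

```bash
python3 -c "
from cell import arm
print(arm.sign_off(), arm.observe()['clock'])"
```

```text
the job is handed in; nothing more can be done
the job is handed in; nothing more can be done
```

The job is done and handed in. The small red accumulator is upright inside the yellow ring, pressed down to the cradle's stop, and the arm is still holding it there.

- **Setting it upright:** I gripped the fallen accumulator by its neck and stood it on its foot on the bench. It had swung about 5° in the grip, which I corrected before setting it down. After I let go, the wrist and top pictures showed it standing upright.
- **Placing it:** I gripped the neck again from straight above, centred the ball over the ring using the camera measurements, and lowered it in without touching the ring.
- **Pressing it down:** The tool stopped at 0.1374 m, where the stop was expected (0.1375 m), while the upward force climbed from 12 N to 30 N. Both then held steady for 0.7 s. The grip setting is 60 N, and the clock was under 20 s of the 70 s allowed.
- **Last pictures:** The ball is inside the ring, and the other things on the bench look unmoved in the side view.
- **What did not quite agree:**
  - The cameras placed the ring 1 to 3 mm apart; I went by the wrist camera.
  - A sideways force of about 12 N remains while pressing, probably from a small tilt or offset in the grip.

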